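# Change the batch of pots on the bench shaker

### The arm

A 7-joint arm with a two-finger parallel gripper is mounted at the origin on a cart in front of the work surface, level with it; the furniture and walls round the work are solid. World frame = base frame: x ahead of the robot, y to its left, z up, the work surface at z = 0. Lengths are in mm, angles in rad, forces in N, time in s.
With the tool pointing down it reaches from about 375 to 925 mm from the base axis. Payload 3.1 kg.
Tool frame: the origin (TCP) lies midway between the tips of the shut fingers; the grasp point (between the pads) lies 19 mm behind it; x points along the fingers, y is the direction in which the jaws open and shut, and the axes are right-handed (so a half turn about x gives the same grasp; the last joint's range is limited). The gripper opens to 85 mm and grips with 20 to 120 N. Pads are 22 mm wide; open, the fingers measure 114 mm over their backs; the gripper's body (76 mm by 85 mm) begins 54 mm behind the grasp point. The pads swing forward as they close: fully open they stand 13 mm farther back than shut.
Start: joints at [1.058, 0.383, 0.044, 1.598, -0.018, 1.161, -0.05], TCP at [261.973, -594.872, 231.269] pointing down, gripper open.
Joint ranges: [-2.61, 2.61], [-0.41, 2.15], [-1.48, 1.57], [0, 2.5], [-1.57, 4.71], [0.05, 1.97], [-2.85, 2.85]. Speed limits (rad/s): [2.79, 2.79, 3.14, 3.14, 3.14, 3.14, 3.14].

### API

Orientations are given as a unit quaternion [w, x, y, z].
In Python, from rig import observe, capture, camera_model, hand_in gives the robot as it stands.
- The arm moves only by the tool carry_out, never from a script. Its arguments are lists of equal length, an entry for each row: "translation": the shift along the tool's x, y, z in units of 0.1 m (1.0 is 0.1 m), a list of three; "rot": the turn, a rotation vector about the tool's x, y, z in units of 30 degrees (1.0 is 30 degrees), a list of three; "gripper": the opening, from 0 (shut) to 1 (fully open). In form: {"translation": [[tx, ty, tz], ...], "rot": [[rx, ry, rz], ...], "gripper": [gripper, ...]}. A call has exactly 5 rows; each row is the pose to reach, as a shift and turn from the pose commanded when the call began, along the tool's axes at that moment; what a row does not reach only later rows make up. A row lasts 1/8 s, in which the tool goes at most 62.5 mm and 10.7 degrees, less where a joint would pass 70% of its speed; a pose out of reach is approached as far as the arm can. A call with a number of a shift or a turn outside -1 to 1 is refused whole. A call with a gripper value outside its range is refused whole. The fingers move at their own pace and stop on an object; "grip_force" is the grip in N (left out, the last holds). Time passes only in rows, so rows that repeat a pose let the fingers close, or fill a call up. It gives the time, the measured TCP pose, the force and the opening at its end, in the units of the state.
- observe(): the state, without advancing time (a new reading comes with each control period).
- capture(name): name is "side" or "top"; returns (picture, depth): 480x640x3 uint8, red, green, blue; 480x640 float32, mm along the optical axis (not along the pixel's ray), 0 where there is no reading.
- camera_model(name): a dict with "K" (3x3 intrinsics, pixels), "k1" (the pictures are not rectified: a ray, as slopes to the right and down, at radius r is drawn at 1 + k1 r^2 times it, then the intrinsics apply), "rvec" (rotation vector, rad) and "tvec" (3), from world to camera coordinates, as OpenCV has them. Camera axes: x right, y down, z forward; pixel columns grow to the right and rows downward; lengths in mm; the calibration is good to about 2 mm. A picture is of the moment at which its call begins. camera_model takes no time and is no camera call.
- hand_in(): hands the job in, once; it reports no verdict.
The state is a dict: "t": time; "joints": joint angles; "dq": joint speeds; "joint_torque": joint torques, N m; "tool_pos": TCP position; "tcp_rot": TCP orientation; "wrist_force": force on the tool from outside, world axes, zero at the start; "ft_torque": the same for the moment, N m; "width": finger opening in mm.
Only numpy, scipy, OpenCV 4.12 (cv2) and the standard library are available. Lean on these libraries where they do the work, as an engineer would, in place of code of your own. Each camera call takes 0.05 s, during which the arm holds its last target.

### The job

Change the batch on the bench shaker: loosen its wing knob, draw the clamp bar all the way back, lift the larger black pots off the deck and stand them in the low tray, and stand all the small white pots (orange lids) upright in one row on the deck between the bar and the fixed ledge at the far side. Then slide the bar up until it stops against the pots and they are held against the ledge, turn the wing knob fully tight to lock the bar, and only then press the start button right down and let it go.

Things in the scene. Friction and masses are not known exactly. Their poses are not given: they have to be found in the camera images.
- shaker: low bench shaker, fixed to the bench, 176 mm (x) by 290 mm (y). Origin: centre of its underside; z up, x away from the robot, y left along the row (turned up to 0.2 rad). In its frame: deck at z = 0.048; fixed ledge 14 mm high above the deck, 12 mm thick, its pot-side face at x = +0.070, y = -0.098 to 0.098. Pots stand between ledge and bar, centres within y = -0.10 to 0.10
- clamp_bar (a joint): bar across the deck, parallel to the ledge, sliding on two rails along shaker x. Value: gap in m between bar face and ledge face, 0 to 0.085 (fully back, towards the robot); 0.037 when against white pots that touch the ledge. Free, it slides with about 2 N and may be moved by its knob; locked, it holds 15 N. Starts locked against the black pots (about 0.045)
- clamp_knob (a joint): wing knob that locks the bar, turning about the vertical, in rad: 0 = fully tight (clockwise end stop, seen from above), 1.3 = fully loose (counter-clockwise end stop); the bar is held below about 0.3 and free above 0.6. It stays where it is left (friction about 0.05 N m). The wing's length lies along the shaker's x at 0 and turns with the knob
- knob_grip (a point): on the knob's axis, in its black upright wing (38 mm long, 11 mm thick; it reaches 16 mm below and 12 mm above this point). The knob stands on the grey block at the bar's left end (block top 24 mm below this point) and rides with the bar; the point is 18 mm behind the bar's face, at shaker y = +0.118, z = 0.106. Tops of white pots on the deck are 16 mm lower, of black ones 8 mm
- start_button (a joint): black round push button, 24 mm across, on the shaker's front right; presses straight down against a spring, value 0 = up, 0.006 = fully down (about 5 N)
- start_button_top (a point): centre of the button's top face when up; moves with it
- pot_1: small round white screw-lid sample pot with an orange lid, 42 mm tall: body 37 mm across up to 28 mm, lid 40 mm across from 28 to 42 mm; loose on the bench, 55 to 115 g. Origin: centre of its underside, z up. Three or four of pot_1 to pot_4 are there; an absent one reads None
- pot_2: small round white screw-lid sample pot with an orange lid, 42 mm tall: body 37 mm across up to 28 mm, lid 40 mm across from 28 to 42 mm; loose on the bench, 55 to 115 g. Origin: centre of its underside, z up. Three or four of pot_1 to pot_4 are there; an absent one reads None
- pot_3: small round white screw-lid sample pot with an orange lid, 42 mm tall: body 37 mm across up to 28 mm, lid 40 mm across from 28 to 42 mm; loose on the bench, 55 to 115 g. Origin: centre of its underside, z up. Three or four of pot_1 to pot_4 are there; an absent one reads None
- pot_4: small round white screw-lid sample pot with an orange lid, 42 mm tall: body 37 mm across up to 28 mm, lid 40 mm across from 28 to 42 mm; loose on the bench, 55 to 115 g. Origin: centre of its underside, z up. Three or four of pot_1 to pot_4 are there; an absent one reads None
- bar_face (a point): middle of the bar's pot-side face, 7.5 mm above the deck (bar 14 mm high, 14 mm thick, 220 mm long); shaker x = 0.070 - value of clamp_bar
- old_pot_1: round black screw-lid pot of the finished batch, 50 mm tall: body 44 mm across up to 30 mm, lid 48 mm across from 30 to 50 mm; loose, about 120 g, at the start clamped on the deck between bar and ledge. Origin: centre of its underside, z up. One or two of old_pot_1 and old_pot_2 are there; an absent one reads None
- old_pot_2: round black screw-lid pot of the finished batch, 50 mm tall: body 44 mm across up to 30 mm, lid 48 mm across from 30 to 50 mm; loose, about 120 g, at the start clamped on the deck between bar and ledge. Origin: centre of its underside, z up. One or two of old_pot_1 and old_pot_2 are there; an absent one reads None
- tray: low open grey tray, fixed to the bench, 100 mm (x) by 160 mm (y), 14 mm high, walls 4 mm, inner floor 4 mm above its underside; for the black pots, side by side along y. Origin: centre of its underside, z up. (Elsewhere: a tall solid computer, about 340 mm high, stands at the right, beyond x = 0.47 and y below -0.27; keep the arm clear of it.)
Not all that is in view belongs to the job. What is shaped like the pot_2 but blue or turquoise is not meant.

How it is judged:
By the outcome, as a careful person would: the job done as asked, in the order asked, and still so for the second after the job is handed in, with the robot touching nothing.
Of pot_1, pot_2, pot_3, pot_4 only 3 to 4 are there at a start; the rules pass over those that are not, and their reading is None.
Of old_pot_1, old_pot_2 only 1 to 2 are there at a start; the rules pass over those that are not, and their reading is None.
At some moment in a run one of pot_1, pot_2, pot_3, pot_4 may be knocked a few centimetres aside while the robot is not near it.
Once in a run the grip may slacken for a moment while it holds something.
It also fails if it takes over 210 s, if anything falls off the work surface, if the arm or the gripper's body presses on something with over 40 N, if the wrist force passes 120 N, or if a joint passes its speed limit or range.

## Working session

There is one attempt and no reset: what is moved stays moved. The work goes in short steps, Python scripts to look and compute and a tool call to move; the robot and the scene stay as the last step left them, time stands still between calls to the robot, and variables do not carry over. Pictures are saved under pics/ and viewed, and the job is handed in when it is done.

Besides the shell and the picture viewer there is one more tool, called after ">>>" as name(argument=value, ...) on one line, values as JSON. carry_out: Moves the arm, as the interface text tells. Shifts and turns lie within -1 to 1; 1 stands for 0.1 m of shift or 30 degrees of turn. Its arguments: {"type":"object","properties":{"translation":{"type":"array","items":{"type":"array","items":{"type":"number","minimum":-1,"maximum":1}}},"rot":{"type":"array","items":{"type":"array","items":{"type":"number","minimum":-1,"maximum":1}}},"gripper":{"type":"array","items":{"type":"number"}},"grip_force":{"type":"number"}},"required":["translation","rot","gripper"]}

```bash
ls; mkdir -p pics
python3 - <<'E'
from rig import observe,capture,camera_model
import cv2
print(observe())
for n in("side","top"):
    p,d=capture(n); cv2.imwrite(f"pics/{n}0.png",p[:,:,::-1]); print(n,camera_model(n),d[d>0].min(),d.max())
E
```

```text
pics
{'t': 0.0, 'joints': array([ 1.05821355,  0.3839014 ,  0.04383861,  1.59960876, -0.0179188 ,
        1.16121111, -0.04990644]), 'dq': array([-0.00206044, -0.00144998, -0.00013528, -0.00164269,  0.00068807,
       -0.00148129,  0.00128289]), 'joint_torque': array([ 6.58980480e-05, -4.33459318e+01,  1.02463357e+00, -2.49510938e+01,
        1.05782098e-02,  1.13910789e-02, -1.61324488e-05]), 'tool_pos': array([ 261.54920762, -593.99806222,  229.82824018]), 'tcp_rot': array([-0.14468415, -0.69170392, -0.14655546,  0.69219483]), 'wrist_force': array([0.13274201, 0.41139271, 0.57783837]), 'ft_torque': array([-0.01742226,  0.04360042,  0.02114164]), 'width': 85.39635127670697}
side {'K': array([[617.26536967,   0.        , 308.53010913],
       [  0.        , 617.26536967, 247.77451258],
       [  0.        ,   0.        ,   1.        ]]), 'k1': -0.21509830682883452, 'rvec': array([ 0.64819713, -2.28326788,  1.52233235]), 'tvec': array([504.10474159, 163.34536387, 994.31275199])} 382.4571 2905.9688
top {'K': array([[609.8538531 ,   0.        , 312.84707868],
       [  0.        , 609.8538531 , 244.49338909],
       [  0.        ,   0.        ,   1.        ]]), 'k1': -0.1879498748202137, 'rvec': array([ 2.17111973, -2.17858465,  0.12693661]), 'tvec': array([ 107.30177229,  551.52839092, 1075.62872898])} 649.56836 1925.8872
```

View pics/side0.png

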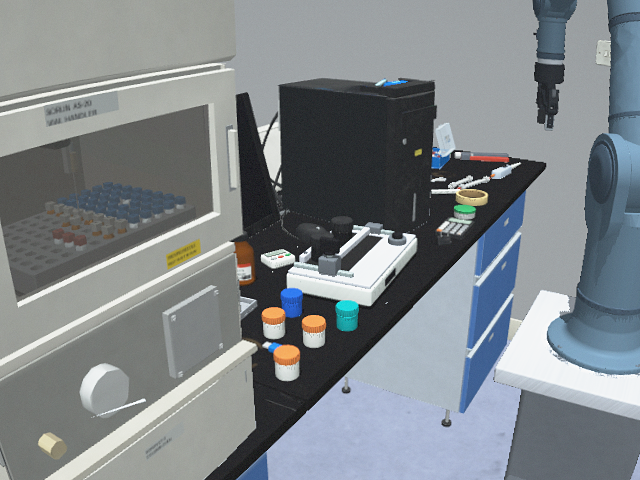

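View pics/top0.png

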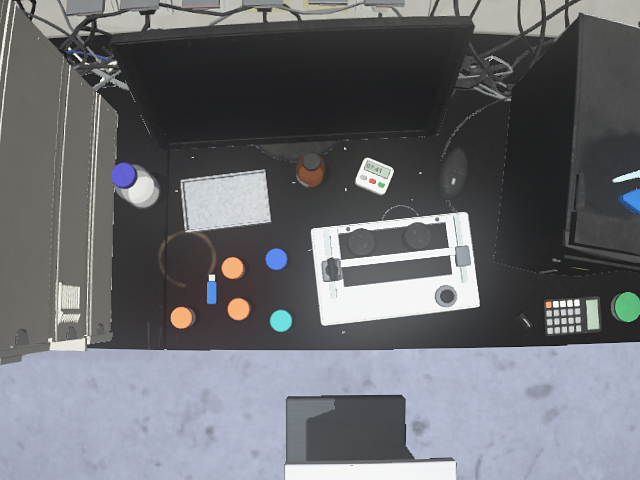

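```bash
cat > h.py <<'E'
import numpy as np,cv2
from rig import observe,capture,camera_model
from scipy.spatial.transform import Rotation as R
def cam(n):
    m=camera_model(n);return m['K'],np.array([m['k1'],0,0,0,0.]),cv2.Rodrigues(m['rvec'])[0],m['tvec']
def ray(n,uv):
    K,D,Rm,t=cam(n);u=cv2.undistortPoints(np.array(uv,float).reshape(-1,1,2),K,D).reshape(-1,2)
    d=np.c_[u,np.ones(len(u))]
    return -Rm.T@t,d@Rm
def plane(n,uv,z):
    c,d=ray(n,uv);return c+d*((z-c[2])/d[:,2])[:,None]
def dep(n,uv,D):
    c,d=ray(n,uv);uv=np.array(uv).reshape(-1,2).astype(int);return c+d*D[uv[:,1],uv[:,0]][:,None]
def proj(n,P):
    K,D,Rm,t=cam(n);return cv2.projectPoints(np.array(P,float).reshape(-1,1,3),Rm,t,K,D)[0].reshape(-1,2)
def tri(uv1,uv2):
    c1,d1=ray('top',[uv1]);c2,d2=ray('side',[uv2]);d1=d1[0]/np.linalg.norm(d1);d2=d2[0]/np.linalg.norm(d2)
    A=np.c_[d1,-d2];s=np.linalg.lstsq(A,c2-c1,rcond=None)[0]
    p,q=c1+s[0]*d1,c2+s[1]*d2;return (p+q)/2,np.linalg.norm(p-q)
def tool():
    o=observe();q=o['tcp_rot'];return o,R.from_quat(np.r_[q[1:],q[0]])
def blobs(n,p,lo,hi,amin=60):
    h=cv2.cvtColor(p,cv2.COLOR_RGB2HSV);m=cv2.inRange(h,lo,hi)
    k,l,s,c=cv2.connectedComponentsWithStats(m)
    return [(c[i].round(1),s[i]) for i in range(1,k) if s[i][4]>amin]
def crop(p,x0,y0,x1,y1,f,name):
    cv2.imwrite(name,cv2.resize(p[y0:y1,x0:x1,::-1],None,fx=f,fy=f,interpolation=cv2.INTER_CUBIC))
E
python3 - <<'E'
from h import *
np.set_printoptions(suppress=True,precision=1)
o,Rt=tool();print(Rt.as_matrix())
for n in('top','side'):
    p,d=capture(n); np.save(n+'.npy',d)
    for c,s in blobs(n,p,(5,100,120),(18,255,255)):
        print(n,c,s,'depthpt',dep(n,[c],d),'z42',plane(n,[c],42))
    if n=='top': crop(p,300,200,490,335,4,'pics/tc.png'); crop(p,160,160,300,340,4,'pics/tc2.png')
    else: crop(p,225,205,425,385,4,'pics/sc.png')
E
```

```text
[[-0.   0.4 -0.9]
 [ 0.  -0.9 -0.4]
 [-1.  -0.   0. ]]
top [309.9 174. ] [299 167  23  14 205] depthpt [[670.9 110.8  78. ]] z42 [[678.8 110.4  42. ]]
top [232.  267.6] [221 257  23  22 394] depthpt [[509.4 249.8  42.6]] z42 [[509.4 249.9  42. ]]
top [238.  308.7] [227 298  23  23 400] depthpt [[436.4 238.8  41.1]] z42 [[436.4 238.7  42. ]]
top [180.8 317.3] [170 307  22  22 386] depthpt [[420.8 341.1  42.4]] z42 [[420.8 341.1  42. ]]
side [241.5 250.9] [235 244  15  14 118] depthpt [[671.3 124.3  74.9]] z42 [[721.9  62.6  42. ]]
side [272.9 315.3] [262 307  23  18 349] depthpt [[502.4 258.8  42.6]] z42 [[503.1 257.9  42. ]]
side [313.5 323.5] [302 315  24  18 376] depthpt [[430.7 245.8  41.4]] z42 [[430.2 246.7  42. ]]
side [286.5 354.7] [273 344  27  22 456] depthpt [[414.5 348.2  42.3]] z42 [[414.7 347.9  42. ]]
```

View pics/tc.png

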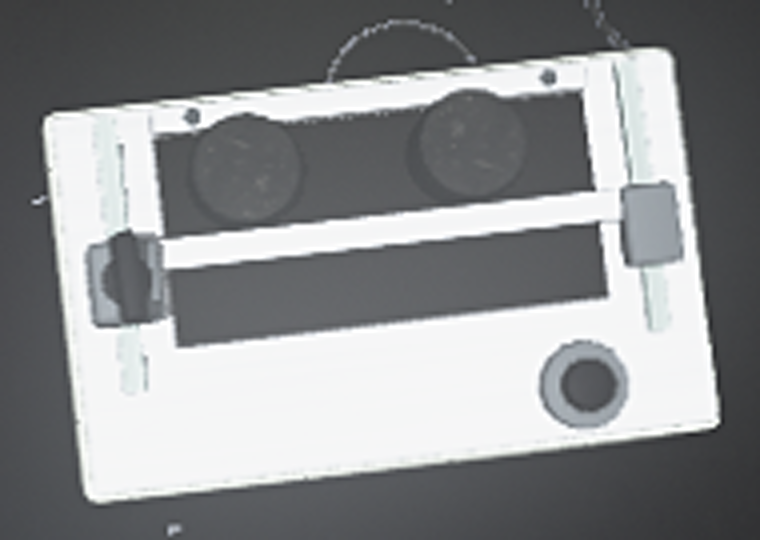

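View pics/sc.png

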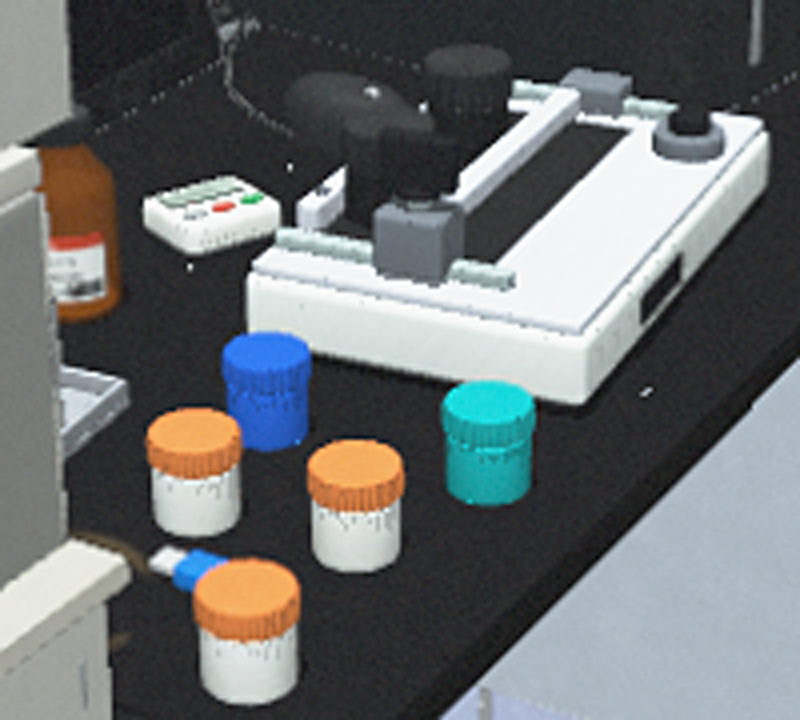

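View pics/tc2.png

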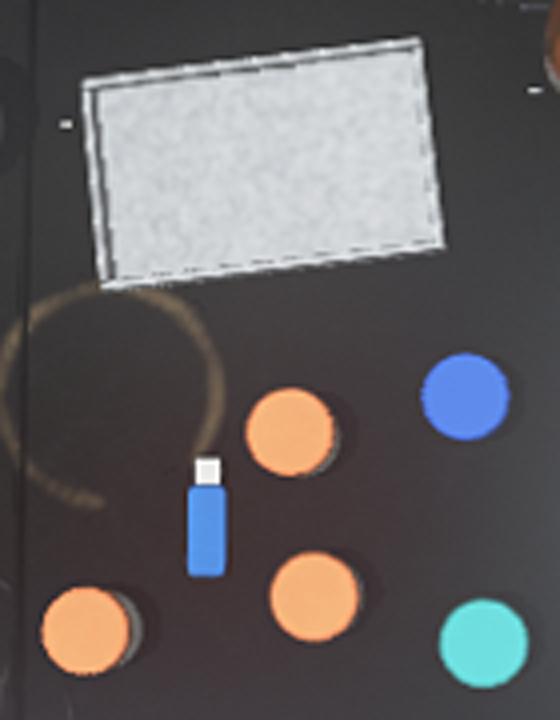

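Run:
```python
from h import *
np.set_printoptions(suppress=True,precision=1)
d=np.load('top.npy')
F=dict(cTL=(52,122),cTR=(668,58),cBR=(710,422),cBL=(95,495),barL=(170,252),barR=(610,205),bar2L=(170,264),knob=(130,280),wingtop=(127,240),wingbot=(128,312),block=(98,300),rblock=(652,225),button=(589,385),bring=(555,385),pot1=(246,168),pot2=(471,143),scr1=(192,116),scr2=(547,77),deck=(350,170),ledge=(350,100),front=(300,420))
for k,v in F.items():
    uv=(300+v[0]/4,200+v[1]/4);print(k,uv,dep('top',[uv],d))
T=dict(tTL=(85,80),tTR=(420,40),tBR=(443,247),tBL=(102,288),tc=(260,165))
for k,v in T.items():
    uv=(160+v[0]/4,160+v[1]/4);print(k,uv,dep('top',[uv],d),plane('top',[uv],14))
for uv in [(100,150),(100,250),(105,330),(60,250),(120,178)]: print(uv,dep('top',[uv],d))
```

```text
cTL (313.0, 230.5) [[574.8 105.3  48.2]]
cTR (467.0, 214.5) [[ 605.2 -176.9   38.3]]
cBR (477.5, 305.5) [[ 439.  -190.4   43.2]]
cBL (323.75, 323.75) [[409.6  87.   45.2]]
barL (342.5, 263.0) [[515.5  54.2  63.5]]
barR (452.5, 251.25) [[ 535.5 -141.4   63.8]]
bar2L (342.5, 266.0) [[510.4  54.2  62.5]]
knob (332.5, 270.0) [[499.7  74.6 123.9]]
wingtop (331.75, 260.0) [[516.4  75.5 120.5]]
wingbot (332.0, 278.0) [[486.8  75.2 118. ]]
block (324.5, 275.0) [[493.6  86.5  84. ]]
rblock (463.0, 256.25) [[ 526.1 -158.9   69. ]]
button (447.25, 296.25) [[ 455.9 -128.1   72.2]]
bring (438.75, 296.25) [[ 456.3 -116.1   57.8]]
pot1 (361.5, 242.0) [[548.7  23.7  97.1]]
pot2 (417.75, 235.75) [[558.9 -72.6 100.4]]
scr1 (348.0, 229.0) [[575.   44.2  66.5]]
scr2 (436.75, 219.25) [[ 592.4 -114.    65.6]]
deck (387.5, 242.5) [[552.9 -27.4  49.2]]
ledge (387.5, 225.0) [[582.5 -26.1  62.6]]
front (375.0, 305.0) [[442.   -3.4  50.1]]
tTL (181.25, 180.0) [[675.2 350.6  13.6]] [[675.1 350.5  14. ]]
tTR (265.0, 170.0) [[691.7 193.3  19.2]] [[692.9 193.7  14. ]]
tBR (270.75, 221.75) [[595.1 182.3  17.4]] [[595.6 182.5  14. ]]
tBL (185.5, 232.0) [[577.1 340.2  14.1]] [[577.1 340.2  14. ]]
tc (225.0, 201.25) [[636.8 269.4  -0.4]] [[634.2 267.5  14. ]]
(100, 150) [[712.5 480.3 100.9]]
(100, 250) [[538.  480.6  77.9]]
(105, 330) [[396.7 480.9  40.4]]
(60, 250) [[521.3 482.2 254.2]]
(120, 178) [[651.8 427.4 145.4]]
```

```bash
cat >> h.py <<'E'
TH=0.106; O=np.array([507.5,-43.6])
XA=np.array([np.cos(TH),np.sin(TH)]);YA=np.array([-np.sin(TH),np.cos(TH)])
def toS(P): P=np.atleast_2d(P); q=P[:,:2]-O; return np.c_[q@XA,q@YA,P[:,2]]
def st():
    o,Rt=tool();M=Rt.as_matrix();s=toS(o['tool_pos'])[0]
    print('t %.2f S'%o['t'],s.round(1),'W',o['tool_pos'].round(1),'yaw',round(np.degrees(np.arctan2(M[1,1],M[0,1])-TH),2),'down',M[:,0].round(3),'F',o['wrist_force'].round(1),'T',o['ft_torque'].round(2),'w',round(o['width'],1),'j7',o['joints'].round(2))
E
python3 - <<'E'
from h import *
np.set_printoptions(suppress=True,precision=1)
K=dict(A=((232,267.6),(273.8,312)),B=((238,308.7),(313.8,320.8)),C=((180.8,317.3),(286.8,351)),old2=((417.75,235.75),(341.8,219.5)),button=((447.25,296.25),(397.5,235.5)),trayBR=((270.75,221.75),(256.7,300.5)))
for k,(a,b) in K.items():
    P,e=tri(a,b);print(k,P,e,'S',toS(P))
for n,P in dict(pot1=(548.7,23.7,98),pot2=(558.9,-72.6,98),knob=(501.5,75.3,118),barL=(515.5,54.2,62),barR=(535.5,-141.4,62),ledge=(582.5,-26,62),button=(456,-128,72),trayc=(635,267,0),A=(509.4,249.9,42),B=(436.4,238.7,42),C=(420.8,341.1,42)).items(): print(n,toS(P))
st()
p,d=capture('side');crop(p,270,200,430,320,5,'pics/sk.png')
E
```

```text
A [508.5 249.2  42.8] 1.9799749237093895 S [[ 32.  291.1  42.8]]
B [435.7 238.4  41.5] 1.5707830971326462 S [[-41.6 288.   41.5]]
C [420.1 340.5  42.9] 1.6311780839341314 S [[-46.2 391.2  42.9]]
old2 [558.7 -73.1  98.7] 0.9219162470133202 S [[ 47.8 -34.8  98.7]]
button [ 455.5 -130.3   63.7] 1.0703761937032552 S [[-60.8 -80.7  63.7]]
trayBR [595.4 182.3  12. ] 1.0184247552706103 S [[111.4 215.3  12. ]]
pot1 [[48.1 62.6 98. ]]
pot2 [[ 48.  -34.3  98. ]]
knob [[  6.6 118.9 118. ]]
barL [[18.3 96.4 62. ]]
barR [[  17.5 -100.2   62. ]]
ledge [[76.4  9.6 62. ]]
button [[-60.1 -78.5  72. ]]
trayc [[159.6 295.4   0. ]]
A [[ 32.9 291.7  42. ]]
B [[-40.8 288.2  42. ]]
C [[-45.5 391.7  42. ]]
t 0.20 S [-302.7 -521.6  230.4] W [ 261.7 -594.3  230.4] yaw -72.3 down [-0.  0. -1.] F [ 0.5 -0.5 -0.2] T [-0. -0.  0.] w 85.6 j7 [ 1.1  0.4  0.   1.6 -0.   1.2 -0.1]
```

View pics/sk.png

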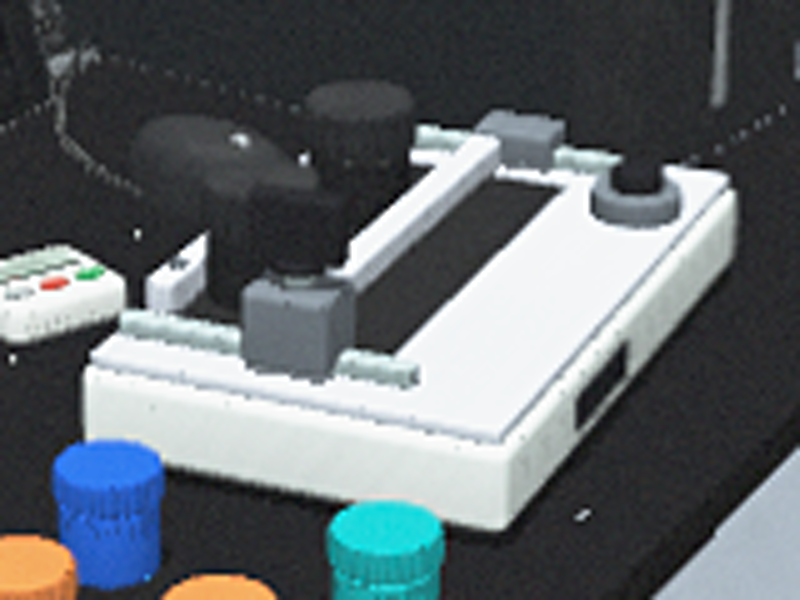

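>>> carry_out(translation=[[0,-0.17,-0.126],[0,-0.34,-0.252],[0,-0.51,-0.378],[0,-0.68,-0.504],[0,-0.85,-0.63]], rot=[[0.12,0,0],[0.24,0,0],[0.36,0,0],[0.48,0,0],[0.59,0,0]], gripper=[1,1,1,1,1])

```text
t: 0.88
tool_pos: [285.5, -490.9, 231.2]
tcp_rot: [-0.037, -0.706, -0.037, 0.706]
wrist_force: [0.3, -0.2, 0.0]
width: 85.5
```

>>> carry_out(translation=[[0,-0.2,-0.06],[0,-0.4,-0.13],[0,-0.6,-0.2],[0,-0.8,-0.27],[0,-1,-0.34]], rot=[[0,0,0],[0,0,0],[0,0,0],[0,0,0],[0,0,0]], gripper=[1,1,1,1,1])

```text
t: 1.5
tool_pos: [309.0, -387.3, 231.3]
tcp_rot: [0.038, 0.706, 0.038, -0.706]
wrist_force: [0.5, 0.0, 0.6]
width: 85.3
```

```bash
python3 -c "
from h import *
st()"
```

```text
t 1.50 S [-233.8 -320.7  231.3] W [ 309.  -387.3  231.3] yaw -89.99 down [ 0. -0. -1.] F [0.5 0.  0.6] T [-0.01 -0.02  0.02] w 85.3 j7 [ 0.83  0.09 -0.02  1.96  0.    1.09 -0.65]
```

>>> carry_out(translation=[[0,-0.2,-0.06],[0,-0.4,-0.13],[0,-0.6,-0.2],[0,-0.8,-0.27],[0,-1,-0.34]], rot=[[0,0,0],[0,0,0],[0,0,0],[0,0,0],[0,0,0]], gripper=[1,1,1,1,1])

```text
t: 2.12
tool_pos: [332.0, -284.3, 231.3]
tcp_rot: [0.038, 0.706, 0.037, -0.706]
wrist_force: [0.9, -0.1, 0.3]
width: 85.6
```

>>> carry_out(translation=[[0,-0.2,-0.2],[0,-0.4,-0.4],[0,-0.6,-0.6],[0,-0.8,-0.8],[0,-1,-1]], rot=[[0,0,0],[0,0,0],[0,0,0],[0,0,0],[0,0,0]], gripper=[1,1,1,1,1])

```text
t: 2.75
tool_pos: [421.1, -174.3, 231.4]
tcp_rot: [0.038, 0.706, 0.037, -0.706]
wrist_force: [-0.4, 0.0, -0.1]
width: 85.4
```

>>> carry_out(translation=[[0,-0.2,-0.1],[0,-0.4,-0.2],[0,-0.6,-0.3],[0,-0.8,-0.4],[0,-1,-0.54]], rot=[[0,0,0],[0,0,0],[0,0,0],[0,0,0],[0,0,0]], gripper=[0.5,0.5,0.5,0.5,0.5])

```text
t: 3.38
tool_pos: [463.5, -69.3, 231.3]
tcp_rot: [-0.038, -0.706, -0.037, 0.706]
wrist_force: [-0.4, -0.4, 0.4]
width: 42.3
```

>>> carry_out(translation=[[0,-0.2,-0.1],[0,-0.4,-0.2],[0,-0.6,-0.3],[0,-0.8,-0.4],[0,-1,-0.53]], rot=[[0,0,0],[0,0,0],[0,0,0],[0,0,0],[0,0,0]], gripper=[0.5,0.5,0.5,0.5,0.5])

```text
t: 4.0
tool_pos: [505.6, 35.7, 231.3]
tcp_rot: [0.038, 0.706, 0.037, -0.706]
wrist_force: [-0.2, -0.5, -0.1]
width: 43.0
```

>>> carry_out(translation=[[0.16,-0.08,0],[0.32,-0.16,0],[0.48,-0.24,0],[0.64,-0.32,0],[0.8,-0.39,0]], rot=[[0,0,0],[0,0,0],[0,0,0],[0,0,0],[0,0,0]], gripper=[0.5,0.5,0.5,0.5,0.5])

```text
t: 4.62
tool_pos: [501.5, 73.5, 149.9]
tcp_rot: [-0.037, -0.706, -0.037, 0.706]
wrist_force: [-0.2, 0.1, -0.5]
width: 42.8
```

```bash
python3 -c "
from h import *
st()
p,d=capture('top');crop(p,300,200,490,335,4,'pics/t1.png')
p,d=capture('side');crop(p,250,180,410,300,5,'pics/s1.png')"
```

```text
t 4.62 S [  6.4 117.1 149.9] W [501.5  73.5 149.9] yaw -90.02 down [-0.001 -0.    -1.   ] F [-0.2  0.1 -0.5] T [-0.03 -0.04  0.01] w 42.8 j7 [ 0.23  0.25 -0.5   1.99  0.15  0.94 -1.82]
```

View pics/s1.png

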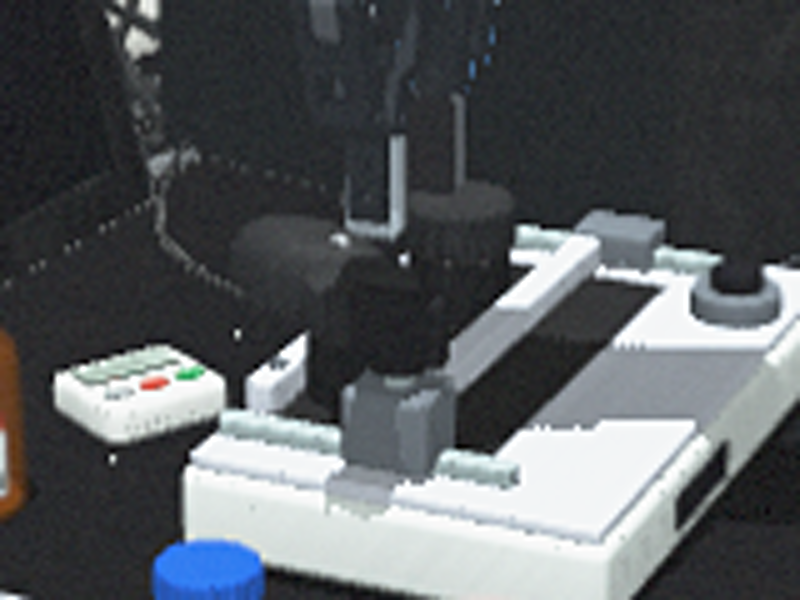

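View pics/t1.png

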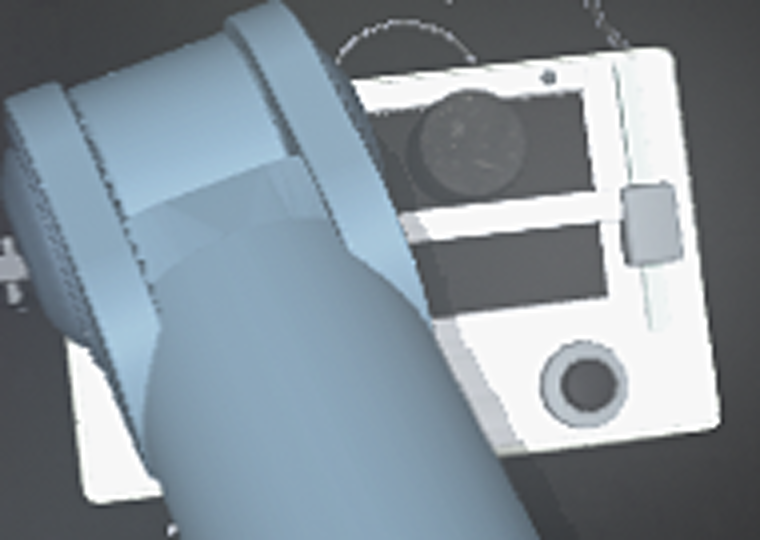

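>>> carry_out(translation=[[0.15,-0.01,0],[0.3,-0.01,0],[0.45,-0.01,0],[0.62,-0.01,0],[0.62,-0.01,0]], rot=[[0,0,0],[0,0,0],[0,0,0],[0,0,0],[0,0,0]], gripper=[0.5,0.5,0.5,0.5,0.5], grip_force=40)

```text
t: 5.35
tool_pos: [500.1, 73.9, 87.3]
tcp_rot: [-0.037, -0.705, -0.037, 0.708]
wrist_force: [0.3, 0.1, 0.4]
width: 42.8
```

>>> carry_out(translation=[[0,0,0],[0,0,0],[0,0,0],[0,0,0],[0,0,0]], rot=[[0,0,0],[0,0,0],[0,0,0],[0,0,0],[0,0,0]], gripper=[0,0,0,0,0], grip_force=40)

```text
t: 5.98
tool_pos: [502.1, 75.1, 89.8]
tcp_rot: [0.037, 0.706, 0.038, -0.706]
wrist_force: [-0.9, 2.7, 2.6]
width: 18.0
```

```bash
python3 -c "
from h import *
st()"
```

```text
t 5.97 S [  7.2 118.6  89.8] W [502.1  75.1  89.8] yaw -89.98 down [ 0.001  0.001 -1.   ] F [-0.9  2.7  2.6] T [0.55 0.15 0.  ] w 18.0 j7 [ 0.2   0.34 -0.48  2.03  0.21  0.82 -1.87]
```

>>> carry_out(translation=[[0,0,0],[0,0,0],[0,0,0],[0,0,0],[0,0,0]], rot=[[0,0,0],[0,0,0],[0,0,0],[0,0,0],[0,0,0]], gripper=[0,0,0,0,0])

```text
t: 6.6
tool_pos: [502.1, 75.0, 89.7]
tcp_rot: [0.037, 0.706, 0.038, -0.706]
wrist_force: [-1.4, 4.4, 5.9]
width: 17.8
```

```bash
python3 -c "
from h import *
st()
p,d=capture('side');crop(p,270,200,390,300,6,'pics/s2.png')"
```

```text
t 6.60 S [  7.2 118.5  89.7] W [502.1  75.   89.7] yaw -89.99 down [ 0.001  0.001 -1.   ] F [-1.4  4.4  5.9] T [0.82 0.33 0.04] w 17.8 j7 [ 0.2   0.34 -0.48  2.03  0.21  0.82 -1.87]
```

View pics/s2.png

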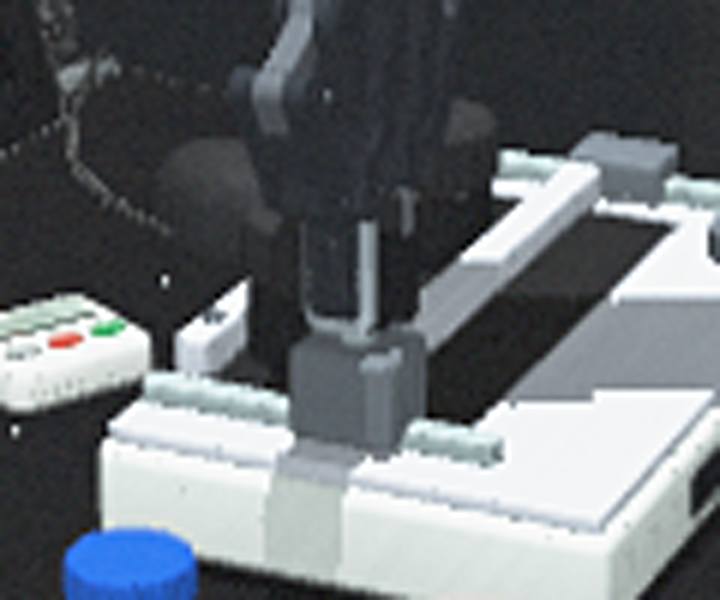

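>>> carry_out(translation=[[0,0,0],[0,0,0],[-0.04,0,0],[-0.08,0,0],[-0.08,0,0]], rot=[[0,0,0],[0,0,0],[0,0,0],[0,0,0],[0,0,0]], gripper=[0.4,0.4,0.4,0.4,0.4])

```text
t: 7.28
tool_pos: [502.3, 74.3, 97.8]
tcp_rot: [0.037, 0.707, 0.037, -0.706]
wrist_force: [1.1, -0.3, 0.3]
width: 33.9
```

>>> carry_out(translation=[[0,0,0],[0,0,0],[0,0,0],[0,0,0],[0,0,0]], rot=[[0,0,0],[0,0,0],[0,0,0],[0,0,0],[0,0,0]], gripper=[0,0,0,0,0])

```text
t: 7.9
tool_pos: [501.8, 75.0, 97.5]
tcp_rot: [0.037, 0.706, 0.038, -0.706]
wrist_force: [-0.2, 2.0, 2.4]
width: 9.8
```

```bash
python3 -c "
from h import *
st()"
```

```text
t 7.90 S [  6.9 118.6  97.5] W [501.8  75.   97.5] yaw -89.97 down [ 0.     0.001 -1.   ] F [-0.2  2.   2.4] T [0.46 0.24 0.04] w 9.8 j7 [ 0.2   0.33 -0.48  2.03  0.21  0.83 -1.87]
```

>>> carry_out(translation=[[0,0,0],[0,0,0],[0,0,0],[0,0,0],[0,0,0]], rot=[[-0.17,0,0],[-0.34,0,0],[-0.51,0,0],[-0.68,0,0],[-0.85,0,0]], gripper=[0,0,0,0,0])

```text
t: 8.52
tool_pos: [501.9, 74.9, 97.4]
tcp_rot: [0.193, 0.68, 0.194, -0.68]
wrist_force: [-1.3, 2.1, 2.4]
width: 10.0
```

>>> carry_out(translation=[[0,0,0],[0,0,0],[0,0,0],[0,0,0],[0,0,0]], rot=[[-0.17,0,0],[-0.34,0,0],[-0.51,0,0],[-0.68,0,0],[-0.85,0,0]], gripper=[0,0,0,0,0])

```text
t: 9.15
tool_pos: [501.9, 74.9, 97.4]
tcp_rot: [0.338, 0.621, 0.339, -0.62]
wrist_force: [-0.8, 2.6, 2.9]
width: 10.0
```

>>> carry_out(translation=[[0,0,0],[0,0,0],[0,0,0],[0,0,0],[0,0,0]], rot=[[-0.17,0,0],[-0.34,0,0],[-0.51,0,0],[-0.68,0,0],[-0.75,0,0]], gripper=[0,0,0,0,0])

```text
t: 9.78
tool_pos: [502.0, 74.9, 97.4]
tcp_rot: [0.453, 0.544, 0.453, -0.543]
wrist_force: [-0.7, 2.5, 1.7]
width: 10.2
```

```bash
python3 -c "
from h import *
st()"
```

```text
t 9.78 S [  7.1 118.4  97.4] W [502.   74.9  97.4] yaw -16.46 down [ 0.001  0.001 -1.   ] F [-0.7  2.5  1.7] T [ 0.55  0.06 -0.14] w 10.2 j7 [ 0.41  0.38 -0.72  2.02  0.33  0.86 -0.68]
```

>>> carry_out(translation=[[0,-0.08,0.023],[0,-0.16,0.046],[0,-0.24,0.07],[0,-0.32,0.094],[0,-0.36,0.107]], rot=[[0,0,0],[0,0,0],[0,0,0],[0,0,0],[0,0,0]], gripper=[0,0,0,0,0])

```text
t: 10.4
tool_pos: [463.8, 70.7, 97.4]
tcp_rot: [0.453, 0.543, 0.453, -0.543]
wrist_force: [1.9, 4.4, 0.0]
width: 10.0
```

>>> carry_out(translation=[[0,-0.01,0.003],[0,-0.02,0.006],[0,-0.03,0.009],[0,-0.03,0.009],[0,-0.03,0.009]], rot=[[0,0,0],[0,0,0],[0,0,0],[0,0,0],[0,0,0]], gripper=[0,0,0,0,0])

```text
t: 11.02
tool_pos: [462.9, 70.6, 97.4]
tcp_rot: [0.453, 0.545, 0.452, -0.542]
wrist_force: [4.2, 5.8, -3.0]
width: 10.3
```

```bash
python3 -c "
from h import *
st()
p,d=capture('top');crop(p,300,200,490,335,4,'pics/t3.png')
p,d=capture('side');crop(p,270,200,430,320,5,'pics/s3.png')"
```

```text
t 11.03 S [-32.3 118.3  97.4] W [462.9  70.6  97.4] yaw -16.5 down [ 0.003  0.002 -1.   ] F [ 4.2  5.8 -3. ] T [ 1.02 -0.9   0.04] w 10.3 j7 [ 0.44  0.31 -0.75  2.11  0.29  0.82 -0.66]
```

View pics/t3.png

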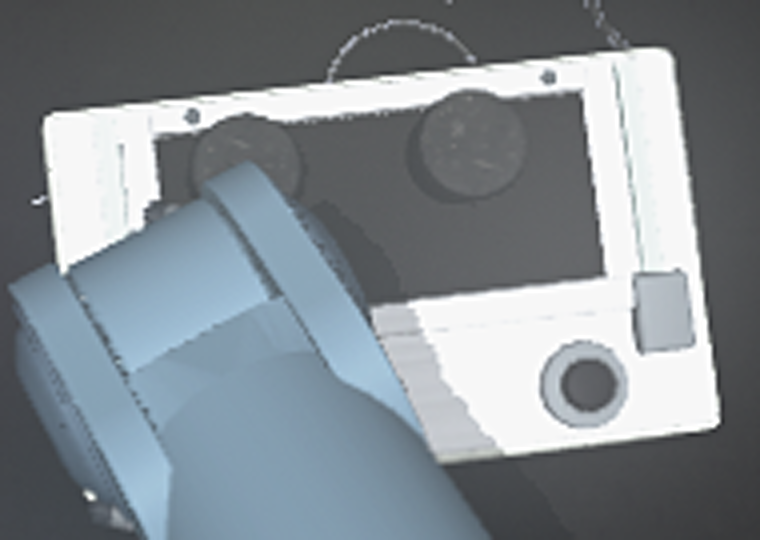

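View pics/s3.png

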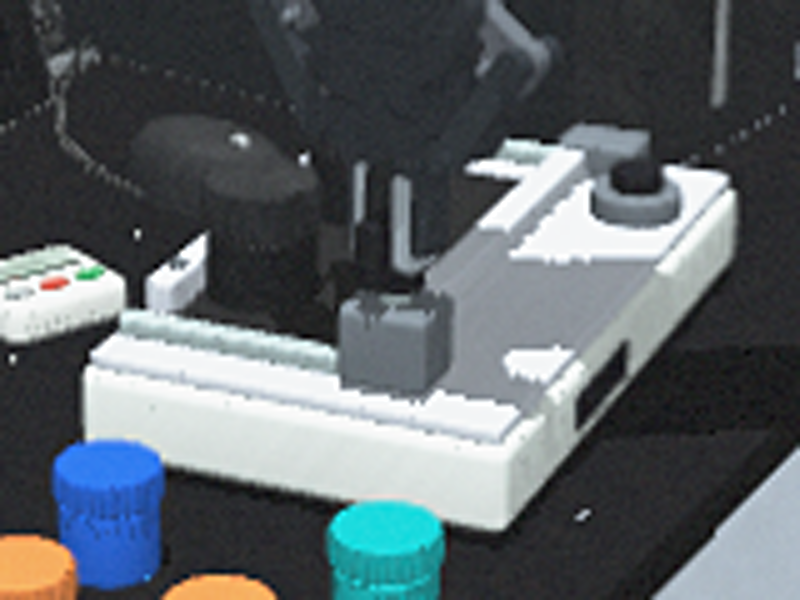

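>>> carry_out(translation=[[0,-0.01,0.003],[0,-0.02,0.006],[0,-0.02,0.006],[0,-0.02,0.006],[0,-0.02,0.006]], rot=[[0,0,0],[0,0,0],[0,0,0],[0,0,0],[0,0,0]], gripper=[0,0,0,0,0])

```text
t: 11.75
tool_pos: [462.8, 70.6, 97.5]
tcp_rot: [0.453, 0.546, 0.452, -0.541]
wrist_force: [9.0, 5.0, -8.4]
width: 10.4
```

```bash
python3 -c "
from h import *
st()"
```

```text
t 11.75 S [-32.4 118.3  97.5] W [462.8  70.6  97.5] yaw -16.5 down [ 0.007  0.003 -1.   ] F [ 9.   5.  -8.4] T [ 1.11 -1.72  0.02] w 10.4 j7 [ 0.45  0.31 -0.75  2.11  0.29  0.82 -0.66]
```

>>> carry_out(translation=[[0,0,0],[0,0,0],[0,0,0],[-0.25,0,0],[-0.5,0,0]], rot=[[0,0,0],[0,0,0],[0,0,0],[0,0,0],[0,0,0]], gripper=[0.4,0.4,0.4,0.4,0.4])

```text
t: 12.38
tool_pos: [458.2, 69.2, 147.3]
tcp_rot: [-0.452, -0.543, -0.453, 0.544]
wrist_force: [0.3, -0.1, 0.5]
width: 34.1
```

>>> carry_out(translation=[[-0.1,0,0],[-0.2,0,0],[-0.3,0,0],[-0.4,0,0],[-0.4,0,0]], rot=[[0.17,0,0],[0.34,0,0],[0.51,0,0],[0.68,0,0],[0.85,0,0]], gripper=[1,1,1,1,1])

```text
t: 13.0
tool_pos: [459.4, 69.4, 188.0]
tcp_rot: [0.321, 0.63, 0.32, -0.63]
wrist_force: [0.0, 0.1, 0.1]
width: 85.4
```

>>> carry_out(translation=[[0,0.1,-0.01],[0,0.2,-0.02],[0,0.3,-0.04],[0,0.4,-0.05],[0,0.48,-0.06]], rot=[[0.17,0,0],[0.34,0,0],[0.51,0,0],[0.68,0,0],[0.85,0,0]], gripper=[1,1,1,1,1])

```text
t: 13.62
tool_pos: [501.3, 45.6, 187.0]
tcp_rot: [-0.173, -0.685, -0.173, 0.686]
wrist_force: [0.1, -0.0, 0.3]
width: 85.1
```

>>> carry_out(translation=[[0,0.08,-0.06],[0,0.16,-0.12],[0,0.24,-0.17],[0,0.32,-0.22],[0,0.42,-0.28]], rot=[[0.15,0,0],[0.3,0,0],[0.45,0,0],[0.6,0,0],[0.75,0,0]], gripper=[0.9,0.9,0.9,0.9,0.9])

```text
t: 14.25
tool_pos: [545.7, 22.4, 187.0]
tcp_rot: [-0.037, -0.706, -0.036, 0.707]
wrist_force: [0.4, -0.5, -0.1]
width: 76.3
```

```bash
python3 -c "
from h import *
st()"
```

```text
t 14.25 S [ 45.   61.6 187. ] W [545.7  22.4 187. ] yaw -90.15 down [-0.002 -0.001 -1.   ] F [ 0.4 -0.5 -0.1] T [ 0.    0.02 -0.02] w 76.3 j7 [ 0.39  0.29 -0.58  1.87  0.19  1.04 -1.74]
```

>>> carry_out(translation=[[0.2,-0.01,-0.03],[0.4,-0.01,-0.03],[0.6,-0.01,-0.03],[0.8,-0.01,-0.03],[0.9,-0.01,-0.03]], rot=[[0,0,0],[0,0,0],[0,0,0],[0,0,0],[0,0,0]], gripper=[0.9,0.9,0.9,0.9,0.9])

```text
t: 14.88
tool_pos: [547.7, 24.3, 95.1]
tcp_rot: [-0.038, -0.705, -0.038, 0.707]
wrist_force: [-0.8, 0.2, 0.3]
width: 76.6
```

>>> carry_out(translation=[[0.15,0,0],[0.3,0,0],[0.3,0,0],[0.3,0,0],[0.3,0,0]], rot=[[0,0,0],[0,0,0],[0,0,0],[0,0,0],[0,0,0]], gripper=[0.9,0.9,0.9,0,0], grip_force=40)

```text
t: 15.5
tool_pos: [550.2, 24.3, 68.4]
tcp_rot: [0.037, 0.707, 0.037, -0.705]
wrist_force: [-0.8, -0.3, -0.1]
width: 47.0
```

>>> carry_out(translation=[[0,0,0],[0,0,0],[-0.1,0,0],[-0.25,0,0],[-0.4,0,0]], rot=[[0,0,0],[0,0,0],[0,0,0],[0,0,0],[0,0,0]], gripper=[0,0,0,0,0])

```text
t: 16.12
tool_pos: [549.1, 24.3, 108.3]
tcp_rot: [0.037, 0.706, 0.037, -0.706]
wrist_force: [0.1, 0.2, -1.6]
width: 46.9
```

```bash
python3 -c "
from h import *
st()
p,d=capture('side');crop(p,250,180,410,300,5,'pics/s4.png')"
```

```text
t 16.12 S [ 48.5  63.2 108.3] W [549.1  24.3 108.3] yaw -90.0 down [ 0.  0. -1.] F [ 0.1  0.2 -1.6] T [ 0.03 -0.02 -0.01] w 46.9 j7 [ 0.35  0.4  -0.55  1.92  0.27  0.89 -1.8 ]
```

View pics/s4.png

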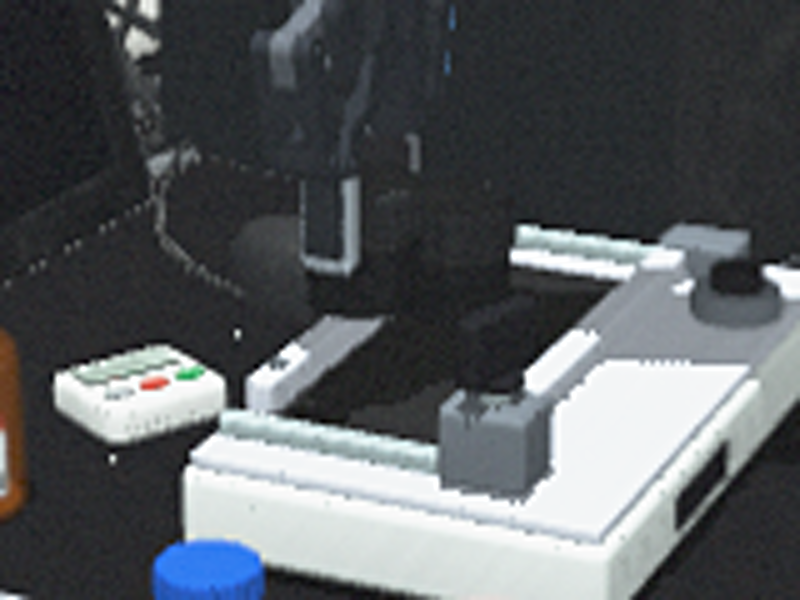

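>>> carry_out(translation=[[-0.04,-0.2,-0.02],[-0.08,-0.4,-0.04],[-0.12,-0.6,-0.06],[-0.16,-0.8,-0.08],[-0.2,-1,-0.1]], rot=[[0,0,0],[0,0,0],[0,0,0],[0,0,0],[0,0,0]], gripper=[0,0,0,0,0])

```text
t: 16.8
tool_pos: [548.3, 126.7, 127.4]
tcp_rot: [-0.038, -0.706, -0.038, 0.706]
wrist_force: [-0.0, -0.3, -0.3]
width: 47.2
```

>>> carry_out(translation=[[0,-0.2,-0.04],[0,-0.4,-0.08],[0,-0.6,-0.12],[0,-0.8,-0.16],[0,-1,-0.2]], rot=[[0,0,0],[0,0,0],[0,0,0],[0,0,0],[0,0,0]], gripper=[0,0,0,0,0])

```text
t: 17.42
tool_pos: [557.9, 227.7, 127.2]
tcp_rot: [-0.037, -0.706, -0.037, 0.706]
wrist_force: [0.5, -0.8, -1.5]
width: 46.7
```

>>> carry_out(translation=[[0,-0.14,-0.17],[0,-0.27,-0.33],[0,-0.4,-0.5],[0,-0.54,-0.65],[0,-0.67,-0.81]], rot=[[0,0,0],[0,0,0],[0,0,0],[0,0,0],[0,0,0]], gripper=[0,0,0,0,0])

```text
t: 18.05
tool_pos: [631.6, 302.8, 126.9]
tcp_rot: [-0.037, -0.706, -0.037, 0.706]
wrist_force: [-0.2, -0.2, -0.6]
width: 46.6
```

```bash
python3 -c "
from h import *
st()
d=np.load('top.npy')
for uv in [(300,135),(200,100),(300,60),(312,158)]: print(dep('top',[uv],d).round())
p,d=capture('side');crop(p,225,140,385,260,5,'pics/s5.png')"
```

```text
t 18.05 S [160.  331.3 126.9] W [631.6 302.8 126.9] yaw -90.01 down [-0. -0. -1.] F [-0.2 -0.2 -0.6] T [-0.    0.03  0.05] w 46.6 j7 [-0.11  0.64 -0.57  1.52  0.37  1.09 -2.22]
[[743. 128.  74.]]
[[767. 287. 196.]]
[[798. 127. 279.]]
[[692. 107. 109.]]
```

View pics/s5.png

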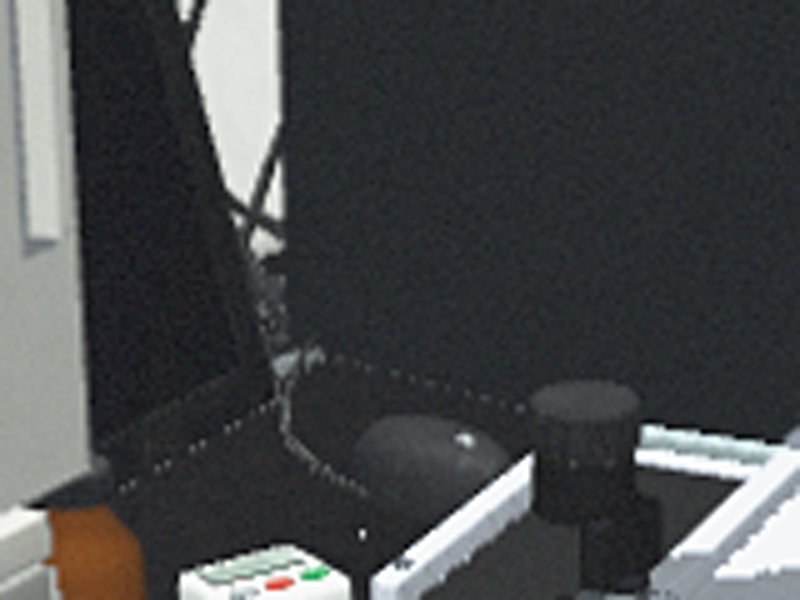

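>>> carry_out(translation=[[0.2,0,0],[0.4,0,0],[0.6,0,0],[0.8,0,0],[0.88,0,0]], rot=[[0,0,0],[0,0,0],[0,0,0],[0,0,0],[0,0,0]], gripper=[0,0,0,0,0])

```text
t: 18.73
tool_pos: [629.9, 300.4, 36.6]
tcp_rot: [-0.038, -0.705, -0.037, 0.707]
wrist_force: [0.0, 0.2, -0.3]
width: 47.0
```

>>> carry_out(translation=[[0.06,0,0],[0.1,0,0],[0.13,0,0],[0.14,0,0],[0.14,0,0]], rot=[[0,0,0],[0,0,0],[0,0,0],[0,0,0],[0,0,0]], gripper=[0,0,0,0,0])

```text
t: 19.35
tool_pos: [631.5, 301.6, 25.6]
tcp_rot: [0.037, 0.706, 0.037, -0.706]
wrist_force: [-0.7, 0.2, -0.8]
width: 47.0
```

```bash
python3 -c "
from h import *
st()"
```

```text
t 19.35 S [159.8 330.1  25.6] W [631.5 301.6  25.6] yaw -90.01 down [ 0.  0. -1.] F [-0.7  0.2 -0.8] T [0.01 0.01 0.  ] w 47.0 j7 [-0.14  0.76 -0.52  1.57  0.44  0.93 -2.27]
```

>>> carry_out(translation=[[0.015,0,0],[0.015,0,0],[0.015,0,0],[0.015,0,0],[0.015,0,0]], rot=[[0,0,0],[0,0,0],[0,0,0],[0,0,0],[0,0,0]], gripper=[0,0.8,0.8,0.8,0.8])

```text
t: 19.98
tool_pos: [631.3, 301.6, 23.9]
tcp_rot: [0.037, 0.706, 0.037, -0.706]
wrist_force: [-0.5, -0.4, 0.4]
width: 68.4
```

>>> carry_out(translation=[[-0.15,0,0],[-0.3,0,0],[-0.5,0,0],[-0.75,0,0],[-0.95,0,0]], rot=[[0,0,0],[0,0,0],[0,0,0],[0,0,0],[0,0,0]], gripper=[0.9,0.9,0.9,0.9,0.9])

```text
t: 20.6
tool_pos: [632.1, 302.1, 121.8]
tcp_rot: [0.037, 0.707, 0.038, -0.705]
wrist_force: [0.6, -0.8, -0.0]
width: 76.9
```

>>> carry_out(translation=[[0,0.13,0.16],[0,0.26,0.32],[0,0.39,0.48],[0,0.52,0.64],[0,0.65,0.8]], rot=[[0,0,0],[0,0,0],[0,0,0],[0,0,0],[0,0,0]], gripper=[0.9,0.9,0.9,0.9,0.9])

```text
t: 21.22
tool_pos: [558.4, 228.2, 120.0]
tcp_rot: [0.037, 0.707, 0.038, -0.706]
wrist_force: [0.4, 0.5, 0.2]
width: 76.9
```

```bash
python3 -c "
from h import *
st()
p,d=capture('top');cv2.imwrite('pics/t6.png',p[:,:,::-1])"
```

```text
t 21.23 S [ 79.4 264.8 120. ] W [558.4 228.2 120. ] yaw -90.0 down [ 0.001  0.    -1.   ] F [0.4 0.5 0.2] T [-0.04 -0.02  0.02] w 76.9 j7 [ 0.02  0.49 -0.6   1.78  0.33  0.97 -2.17]
```

View pics/t6.png

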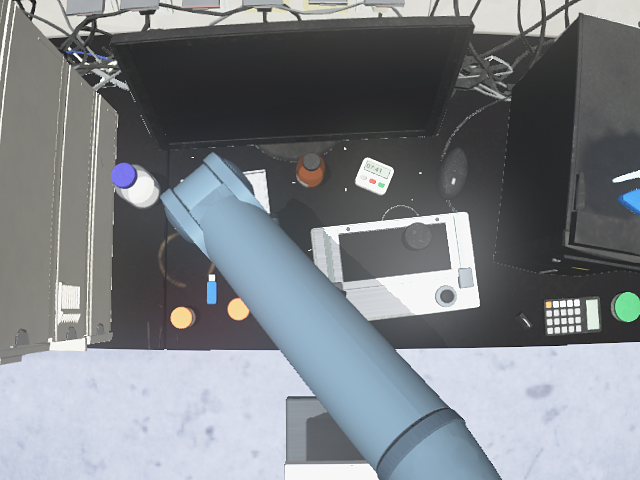

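>>> carry_out(translation=[[0,0.2,0.02],[0,0.4,0.04],[0,0.6,0.06],[0,0.8,0.08],[0,1,0.1]], rot=[[0,0,0],[0,0,0],[0,0,0],[0,0,0],[0,0,0]], gripper=[0.9,0.9,0.9,0.9,0.9])

```text
t: 21.9
tool_pos: [559.3, 126.2, 118.7]
tcp_rot: [-0.037, -0.706, -0.037, 0.706]
wrist_force: [0.6, -0.0, 0.2]
width: 76.8
```

>>> carry_out(translation=[[0,0.2,0.02],[0,0.4,0.04],[0,0.6,0.06],[0,0.8,0.08],[0,1,0.1]], rot=[[0,0,0],[0,0,0],[0,0,0],[0,0,0],[0,0,0]], gripper=[0.9,0.9,0.9,0.9,0.9])

```text
t: 22.52
tool_pos: [559.8, 26.0, 118.8]
tcp_rot: [-0.037, -0.706, -0.037, 0.706]
wrist_force: [-0.0, 0.6, 0.3]
width: 77.3
```

>>> carry_out(translation=[[0,0.2,0.02],[0,0.4,0.04],[0,0.6,0.06],[0,0.8,0.09],[0,1,0.11]], rot=[[0,0,0],[0,0,0],[0,0,0],[0,0,0],[0,0,0]], gripper=[0.9,0.9,0.9,0.9,0.9])

```text
t: 23.15
tool_pos: [559.2, -74.6, 118.8]
tcp_rot: [-0.037, -0.706, -0.037, 0.706]
wrist_force: [0.6, -0.3, -0.1]
width: 77.0
```

```bash
python3 -c "
from h import *
st()
p,d=capture('top');crop(p,160,160,300,335,4,'pics/t7.png')"
```

```text
t 23.15 S [ 48.1 -36.3 118.8] W [559.2 -74.6 118.8] yaw -90.02 down [-0.  0. -1.] F [ 0.6 -0.3 -0.1] T [-0.04 -0.03  0.01] w 77.0 j7 [ 0.51  0.41 -0.53  1.88  0.25  0.92 -1.61]
```

View pics/t7.png

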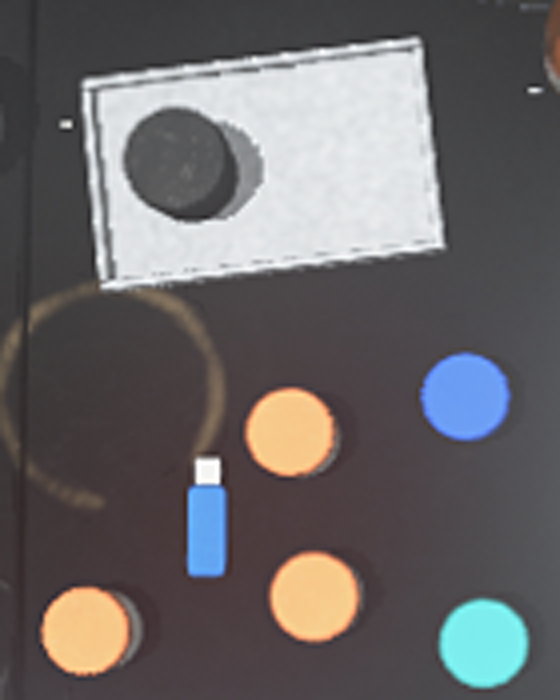

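>>> carry_out(translation=[[0.13,-0.015,0],[0.26,-0.015,0],[0.4,-0.015,0],[0.51,-0.015,0],[0.51,-0.015,0]], rot=[[0,0,0],[0,0,0],[0,0,0],[0,0,0],[0,0,0]], gripper=[0.9,0.9,0.9,0.9,0], grip_force=40)

```text
t: 23.82
tool_pos: [558.2, -71.1, 66.2]
tcp_rot: [-0.037, -0.705, -0.038, 0.707]
wrist_force: [-0.7, -0.5, 0.7]
width: 60.8
```

>>> carry_out(translation=[[0,0,0],[0,0,0],[-0.15,0,0],[-0.35,0,0],[-0.55,0,0]], rot=[[0,0,0],[0,0,0],[0,0,0],[0,0,0],[0,0,0]], gripper=[0,0,0,0,0])

```text
t: 24.45
tool_pos: [560.1, -71.6, 125.1]
tcp_rot: [0.038, 0.707, 0.037, -0.705]
wrist_force: [0.2, 1.1, -0.6]
width: 46.9
```

>>> carry_out(translation=[[-0.04,-0.2,0],[-0.06,-0.4,0],[-0.08,-0.6,0],[-0.1,-0.8,0],[-0.1,-1,0]], rot=[[0,0,0],[0,0,0],[0,0,0],[0,0,0],[0,0,0]], gripper=[0,0,0,0,0])

```text
t: 25.08
tool_pos: [548.3, 29.8, 132.5]
tcp_rot: [-0.038, -0.706, -0.038, 0.706]
wrist_force: [-0.5, -0.3, -1.7]
width: 46.8
```

```bash
python3 -c "
from h import *
st()
p,d=capture('side');crop(p,250,180,410,300,5,'pics/s8.png')"
```

```text
t 25.07 S [ 48.3  68.7 132.5] W [548.3  29.8 132.5] yaw -89.93 down [-0.001  0.    -1.   ] F [-0.5 -0.3 -1.7] T [ 0.   -0.03 -0.01] w 46.8 j7 [ 0.37  0.37 -0.58  1.9   0.25  0.94 -1.79]
```

View pics/s8.png

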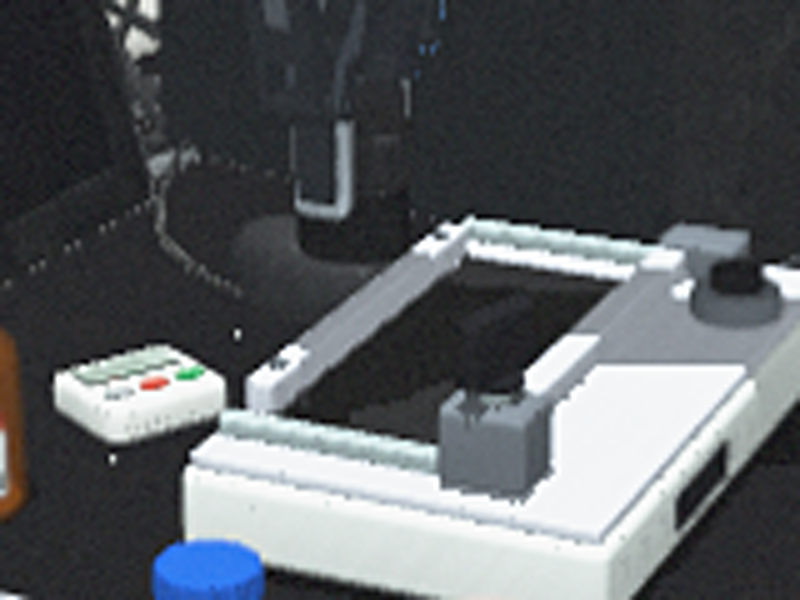

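>>> carry_out(translation=[[0,-0.2,-0.02],[0,-0.4,-0.04],[0,-0.6,-0.07],[0,-0.8,-0.09],[0,-1,-0.12]], rot=[[0,0,0],[0,0,0],[0,0,0],[0,0,0],[0,0,0]], gripper=[0,0,0,0,0])

```text
t: 25.75
tool_pos: [549.6, 129.4, 132.3]
tcp_rot: [-0.038, -0.706, -0.037, 0.706]
wrist_force: [-0.5, 0.3, -1.0]
width: 47.1
```

>>> carry_out(translation=[[0,-0.19,-0.2],[0,-0.38,-0.4],[0,-0.57,-0.6],[0,-0.76,-0.8],[0,-0.94,-1]], rot=[[0,0,0],[0,0,0],[0,0,0],[0,0,0],[0,0,0]], gripper=[0,0,0,0,0])

```text
t: 26.38
tool_pos: [639.6, 233.5, 132.0]
tcp_rot: [-0.038, -0.706, -0.037, 0.707]
wrist_force: [1.2, -0.8, -1.6]
width: 46.7
```

>>> carry_out(translation=[[0.2,0,0],[0.4,0,0],[0.6,0,0],[0.8,0,0],[0.9,0,0]], rot=[[0,0,0],[0,0,0],[0,0,0],[0,0,0],[0,0,0]], gripper=[0,0,0,0,0])

```text
t: 27.0
tool_pos: [638.3, 231.3, 40.3]
tcp_rot: [-0.038, -0.705, -0.037, 0.707]
wrist_force: [-0.7, 0.1, -1.0]
width: 47.0
```

```bash
python3 -c "
from h import *
st()"
```

```text
t 27.00 S [159.2 259.5  40.3] W [638.3 231.3  40.3] yaw -90.03 down [-0.003 -0.001 -1.   ] F [-0.7  0.1 -1. ] T [-0.05 -0.    0.01] w 47.0 j7 [-0.02  0.71 -0.53  1.62  0.42  0.93 -2.17]
```

>>> carry_out(translation=[[0.08,0,0],[0.14,0,0],[0.18,0,0],[0.18,0,0],[0.18,0,0]], rot=[[0,0,0],[0,0,0],[0,0,0],[0,0,0],[0,0,0]], gripper=[0,0,0,0,0])

```text
t: 27.62
tool_pos: [640.0, 232.7, 25.3]
tcp_rot: [0.037, 0.706, 0.038, -0.706]
wrist_force: [0.3, -1.1, -1.2]
width: 47.1
```

>>> carry_out(translation=[[0,0,0],[0,0,0],[0,0,0],[-0.1,0,0],[-0.3,0,0]], rot=[[0,0,0],[0,0,0],[0,0,0],[0,0,0],[0,0,0]], gripper=[0.62,0.62,0.62,0.62,0.62])

```text
t: 28.25
tool_pos: [638.9, 232.2, 55.0]
tcp_rot: [-0.038, -0.706, -0.037, 0.707]
wrist_force: [-0.3, -0.9, -0.1]
width: 53.3
```

>>> carry_out(translation=[[-0.15,0,0],[-0.3,0,0],[-0.45,0,0],[-0.6,0,0],[-0.6,0,0]], rot=[[0,0,0],[0,0,0],[0,0,0],[0,0,0],[0,0,0]], gripper=[0.8,0.8,0.8,0.8,0.8])

```text
t: 28.88
tool_pos: [640.8, 233.2, 116.9]
tcp_rot: [0.037, 0.707, 0.038, -0.705]
wrist_force: [-0.7, 0.7, 0.5]
width: 68.1
```

```bash
python3 -c "
from h import *
st()"
```

```text
t 28.88 S [161.9 261.1 116.9] W [640.8 233.2 116.9] yaw -90.01 down [ 0.003  0.001 -1.   ] F [-0.7  0.7  0.5] T [-0.01  0.03  0.03] w 68.1 j7 [ 0.    0.62 -0.57  1.58  0.37  1.04 -2.13]
```

>>> carry_out(translation=[[0,-0.05,0.2],[0,-0.1,0.4],[0,-0.15,0.6],[0,-0.2,0.8],[0,-0.31,1]], rot=[[0,0,0],[0,0,0],[0,0,0],[0,0,0],[0,0,0]], gripper=[0.7,0.7,0.7,0.7,0.7])

```text
t: 29.5
tool_pos: [536.0, 251.8, 113.9]
tcp_rot: [-0.037, -0.706, -0.037, 0.707]
wrist_force: [0.7, 0.1, 0.7]
width: 59.7
```

```bash
cat >> h.py <<'E'
def pots(skip=()):
    for n in ('top','side'):
        if n in skip: continue
        p,d=capture(n)
        for c,s in blobs(n,p,(5,100,120),(18,255,255)):
            u=np.array([[s[0]+s[2]/2-.5,c[1]]])
            P=plane(n,[c],42 if n=='top' else 38)
            print(n,c,s[2:],'S',toS(P).round(1),'dep',toS(dep(n,[c],d)).round(1))
        cv2.imwrite(f'pics/l_{n}.png',p[:,:,::-1])
E
python3 -c "
from h import *
st();pots()"
```

```text
t 29.50 S [ 59.5 290.7 113.9] W [536.  251.8 113.9] yaw -90.07 down [-0.001 -0.001 -1.   ] F [0.7 0.1 0.7] T [ 0.02  0.04 -0.02] w 59.7 j7 [-0.01  0.48 -0.62  1.81  0.34  0.96 -2.23]
top [310.4 176. ] [ 25  21 340] S [[182.9 134.5  42. ]] dep [[174.9 135.8  79.1]]
top [181.2 316.8] [23 22 86] S [[-44.7 390.9  42. ]] dep [[-44.7 390.5  44.3]]
side [273.1 315.7] [ 23  17 335] S [[ 30.2 295.   38. ]] dep [[ 26.3 301.7  42.2]]
side [313.5 323.5] [ 24  18 376] S [[-43.  290.5  38. ]] dep [[-45.3 295.2  41. ]]
side [286.5 354.7] [ 27  22 456] S [[-47.7 393.6  38. ]] dep [[-51.3 400.   42.6]]
```

View pics/l_side.png

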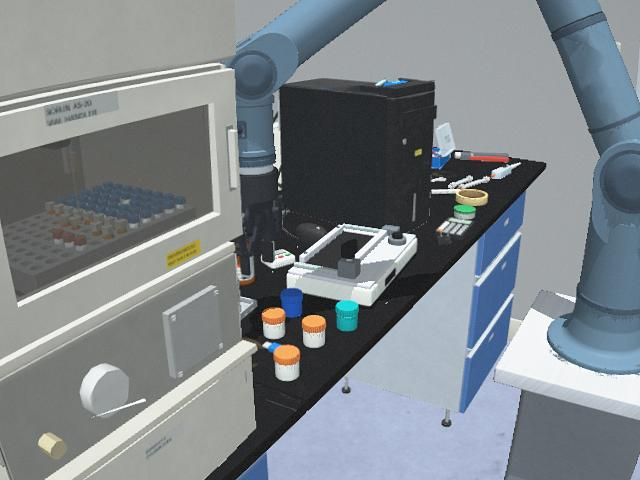

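>>> carry_out(translation=[[0.05,0,0.1],[0.15,0,0.2],[0.3,0,0.28],[0.45,0,0.28],[0.6,0,0.28]], rot=[[0,0,0],[0,0,0],[0,0,0],[0,0,0],[0,0,0]], gripper=[0.7,0.7,0.7,0.7,0.7])

```text
t: 30.22
tool_pos: [509.1, 249.5, 53.4]
tcp_rot: [-0.037, -0.706, -0.037, 0.706]
wrist_force: [-0.8, 0.4, -0.3]
width: 59.7
```

```bash
python3 -c "
from h import *
st();p,d=capture('side');crop(p,235,230,355,380,4,'pics/s9.png')"
```

```text
t 30.23 S [ 32.6 291.3  53.4] W [509.1 249.5  53.4] yaw -90.02 down [-0. -0. -1.] F [-0.8  0.4 -0.3] T [ 0.03 -0.01  0.01] w 59.7 j7 [-0.04  0.53 -0.59  1.9   0.39  0.83 -2.3 ]
```

View pics/s9.png

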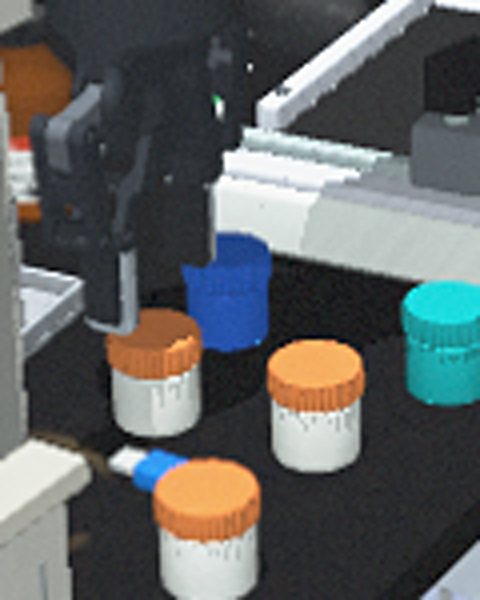

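>>> carry_out(translation=[[0.15,0,0],[0.3,0,0],[0.4,0,0],[0.4,0,0],[0.4,0,0]], rot=[[0,0,0],[0,0,0],[0,0,0],[0,0,0],[0,0,0]], gripper=[0.7,0.7,0.7,0.7,0], grip_force=40)

```text
t: 30.9
tool_pos: [509.4, 250.1, 15.1]
tcp_rot: [0.037, 0.706, 0.038, -0.706]
wrist_force: [1.0, 0.5, 0.2]
width: 42.5
```

>>> carry_out(translation=[[0,0,0],[0,0,0],[-0.15,0,0],[-0.4,0,0],[-0.65,0,0]], rot=[[0,0,0],[0,0,0],[0,0,0],[0,0,0],[0,0,0]], gripper=[0,0,0,0,0])

```text
t: 31.52
tool_pos: [508.9, 249.8, 81.1]
tcp_rot: [-0.037, -0.706, -0.037, 0.706]
wrist_force: [0.5, -0.1, -0.8]
width: 38.8
```

```bash
python3 -c "
from h import *
st();p,d=capture('side');crop(p,235,230,355,380,4,'pics/s10.png')"
```

```text
t 31.52 S [ 32.4 291.6  81.1] W [508.9 249.8  81.1] yaw -89.99 down [-0. -0. -1.] F [ 0.5 -0.1 -0.8] T [ 0.03 -0.02  0.03] w 38.8 j7 [-0.02  0.49 -0.61  1.89  0.36  0.88 -2.28]
```

View pics/s10.png

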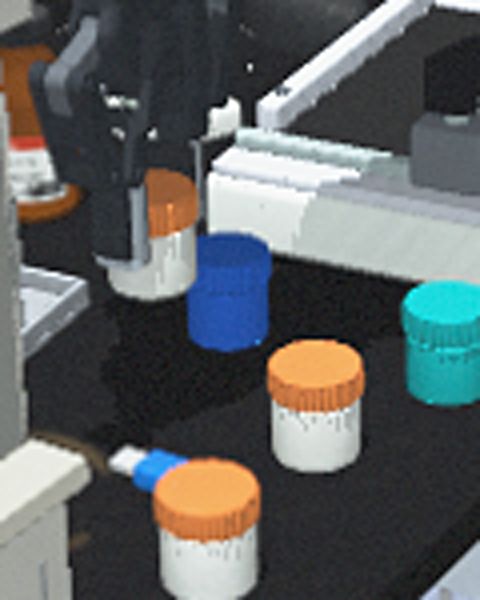

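>>> carry_out(translation=[[-0.15,0.18,0],[-0.3,0.36,-0.01],[-0.4,0.54,-0.02],[-0.45,0.72,-0.03],[-0.45,0.9,-0.04]], rot=[[0,0,0],[0,0,0],[0,0,0],[0,0,0],[0,0,0]], gripper=[0,0,0,0,0])

```text
t: 32.2
tool_pos: [522.9, 160.2, 125.4]
tcp_rot: [0.037, 0.707, 0.038, -0.706]
wrist_force: [0.1, 0.3, -0.9]
width: 38.5
```

>>> carry_out(translation=[[0,0.18,0],[0,0.36,-0.01],[0,0.54,-0.02],[0,0.72,-0.03],[0,0.9,-0.04]], rot=[[0,0,0],[0,0,0],[0,0,0],[0,0,0],[0,0,0]], gripper=[0,0,0,0,0])

```text
t: 32.83
tool_pos: [536.3, 70.5, 124.7]
tcp_rot: [-0.037, -0.706, -0.037, 0.706]
wrist_force: [1.2, 0.2, -0.8]
width: 38.8
```

>>> carry_out(translation=[[0,0.18,0],[0,0.36,-0.01],[0,0.54,-0.02],[0,0.72,-0.03],[0,0.9,-0.04]], rot=[[0,0,0],[0,0,0],[0,0,0],[0,0,0],[0,0,0]], gripper=[0,0,0,0,0])

```text
t: 33.45
tool_pos: [549.8, -18.6, 124.8]
tcp_rot: [0.037, 0.706, 0.037, -0.706]
wrist_force: [-0.6, -0.7, -1.7]
width: 38.7
```

>>> carry_out(translation=[[0,0.18,0],[0,0.36,-0.01],[0,0.54,-0.02],[0,0.72,-0.03],[0,0.9,-0.04]], rot=[[0,0,0],[0,0,0],[0,0,0],[0,0,0],[0,0,0]], gripper=[0,0,0,0,0])

```text
t: 34.08
tool_pos: [563.3, -107.7, 124.8]
tcp_rot: [0.037, 0.706, 0.037, -0.706]
wrist_force: [0.1, 0.0, -0.7]
width: 38.7
```

>>> carry_out(translation=[[0.15,0,0],[0.3,0,0],[0.45,0,0],[0.5,0,0],[0.5,0,0]], rot=[[0,0,0],[0,0,0],[0,0,0],[0,0,0],[0,0,0]], gripper=[0,0,0,0,0])

```text
t: 34.7
tool_pos: [562.6, -105.8, 74.0]
tcp_rot: [-0.038, -0.706, -0.038, 0.707]
wrist_force: [-0.7, -0.1, -0.0]
width: 38.4
```

```bash
python3 -c "
from h import *
st();pots();p=cv2.imread('pics/l_side.png')[:,:,::-1];crop(p,280,180,420,300,5,'pics/s11.png')"
```

```text
t 34.70 S [ 48.2 -67.7  74. ] W [ 562.6 -105.8   74. ] yaw -89.95 down [-0.001  0.001 -1.   ] F [-0.7 -0.1 -0. ] T [ 0.04 -0.01 -0.  ] w 38.4 j7 [ 0.52  0.48 -0.5   1.88  0.3   0.85 -1.58]
top [310.3 176. ] [ 24  21 323] S [[182.9 134.7  42. ]] dep [[174.8 135.9  79.3]]
top [238.  308.6] [ 23  23 405] S [[-40.7 288.3  42. ]] dep [[-40.7 288.2  42.6]]
top [180.9 317.3] [ 23  22 392] S [[-45.5 391.6  42. ]] dep [[-45.5 391.5  42.3]]
side [352.3 216.2] [ 8 11 78] S [[ 100.  -222.4   38. ]] dep [[ 32.6 -56.9 101.1]]
side [241.6 251. ] [ 15  14 121] S [[229.2  75.2  38. ]] dep [[179.8 150.6  75.2]]
side [313.4 323.5] [ 24  18 377] S [[-42.9 290.6  38. ]] dep [[-47.4 299.8  43.8]]
side [286.5 354.7] [ 27  22 455] S [[-47.7 393.6  38. ]] dep [[-52.3 401.8  43.9]]
```

View pics/s11.png

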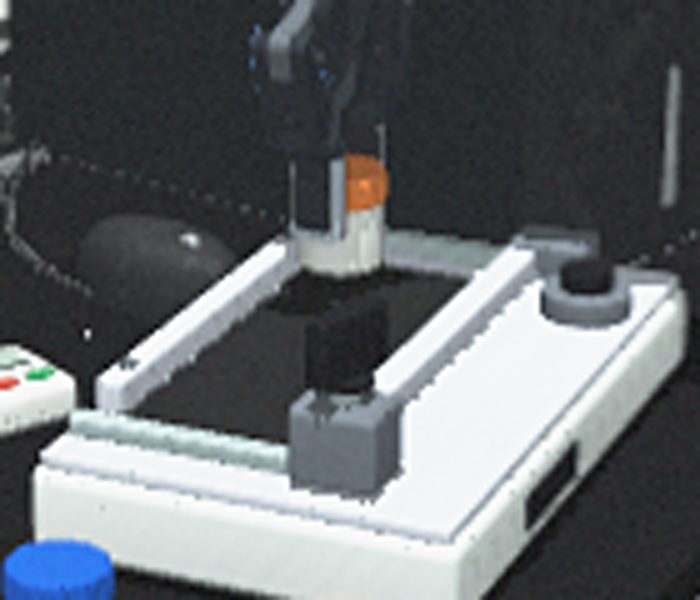

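>>> carry_out(translation=[[0.05,0,0],[0.09,0,0],[0.115,0,0],[0.12,0,0],[0.12,0,0]], rot=[[0,0,0],[0,0,0],[0,0,0],[0,0,0],[0,0,0]], gripper=[0,0,0,0,0])

```text
t: 35.42
tool_pos: [563.0, -106.6, 63.5]
tcp_rot: [-0.038, -0.706, -0.037, 0.706]
wrist_force: [-2.9, -0.4, 6.4]
width: 38.7
```

```bash
python3 -c "
from h import *
st()"
```

```text
t 35.42 S [ 48.5 -68.5  63.5] W [ 563.  -106.6   63.5] yaw -90.01 down [-0.001 -0.    -1.   ] F [-2.9 -0.4  6.4] T [ 0.01  0.58 -0.02] w 38.7 j7 [ 0.52  0.5  -0.49  1.89  0.31  0.83 -1.59]
```

>>> carry_out(translation=[[0,0,0],[0,0,0],[-0.15,0,0],[-0.4,0,0],[-0.65,0,0]], rot=[[0,0,0],[0,0,0],[0,0,0],[0,0,0],[0,0,0]], gripper=[0.65,0.65,0.65,0.65,0.7])

```text
t: 36.05
tool_pos: [563.4, -106.4, 129.3]
tcp_rot: [0.037, 0.706, 0.037, -0.706]
wrist_force: [0.6, 0.2, -0.2]
width: 59.8
```

>>> carry_out(translation=[[0,-0.2,0],[0,-0.4,0],[0,-0.6,0],[0,-0.8,0],[0,-1,0]], rot=[[0,0,0],[0,0,0],[0,0,0],[0,0,0],[0,0,0]], gripper=[0.7,0.7,0.7,0.7,0.7])

```text
t: 36.67
tool_pos: [551.7, -5.0, 127.2]
tcp_rot: [-0.038, -0.706, -0.038, 0.707]
wrist_force: [0.3, -0.5, -0.1]
width: 59.9
```

>>> carry_out(translation=[[0,-0.2,0],[0,-0.4,0],[0,-0.6,0],[0,-0.8,0],[0,-1,0]], rot=[[0,0,0],[0,0,0],[0,0,0],[0,0,0],[0,0,0]], gripper=[0.7,0.7,0.7,0.7,0.7])

```text
t: 37.3
tool_pos: [541.0, 94.2, 127.2]
tcp_rot: [-0.038, -0.706, -0.038, 0.706]
wrist_force: [-0.3, 0.9, 0.2]
width: 59.9
```

>>> carry_out(translation=[[0,-0.2,0.04],[0,-0.4,0.08],[0,-0.6,0.12],[0,-0.8,0.16],[0,-1,0.2]], rot=[[0,0,0],[0,0,0],[0,0,0],[0,0,0],[0,0,0]], gripper=[0.7,0.7,0.7,0.7,0.7])

```text
t: 37.92
tool_pos: [510.3, 191.3, 127.3]
tcp_rot: [-0.038, -0.706, -0.038, 0.706]
wrist_force: [0.2, -0.6, -0.1]
width: 59.9
```

>>> carry_out(translation=[[0,-0.12,0.14],[0,-0.24,0.28],[0,-0.36,0.42],[0,-0.48,0.56],[0.1,-0.56,0.69]], rot=[[0,0,0],[0,0,0],[0,0,0],[0,0,0],[0,0,0]], gripper=[0.7,0.7,0.7,0.7,0.7])

```text
t: 38.55
tool_pos: [436.6, 239.2, 118.3]
tcp_rot: [0.037, 0.707, 0.038, -0.705]
wrist_force: [0.5, 0.4, 0.3]
width: 59.7
```

```bash
python3 -c "
from h import *
st();pots();p=cv2.imread('pics/l_side.png')[:,:,::-1];crop(p,240,200,410,380,4,'pics/s12.png')"
```

```text
t 38.55 S [-40.6 288.8 118.3] W [436.6 239.2 118.3] yaw -89.98 down [ 0.002  0.001 -1.   ] F [0.5 0.4 0.3] T [ 0.03  0.06 -0.01] w 59.7 j7 [ 0.03  0.32 -0.69  2.03  0.26  0.88 -2.27]
top [310.3 176.1] [ 25  21 328] S [[182.7 134.7  42. ]] dep [[175.4 135.8  75.8]]
top [436.3 231.7] [ 22  22 183] S [[ 57.4 -80.7  42. ]] dep [[ 52.2 -68.7  93.8]]
side [347.9 220.7] [ 19  12 195] S [[  97.3 -188.5   38. ]] dep [[ 41.8 -54.9  90.3]]
side [241.6 250.8] [ 15  15 126] S [[229.8  74.2  38. ]] dep [[180.3 149.7  75.2]]
side [313.5 323.7] [ 24  18 368] S [[-43.3 291.1  38. ]] dep [[-45.6 295.8  41. ]]
side [286.5 354.7] [ 27  22 456] S [[-47.7 393.6  38. ]] dep [[-50.5 398.5  41.5]]
```

View pics/s12.png

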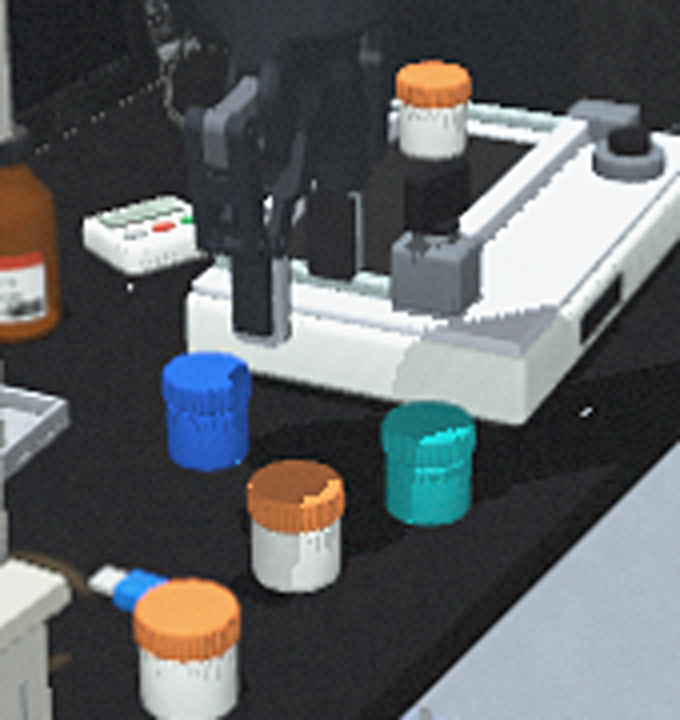

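>>> carry_out(translation=[[0.2,0,0],[0.4,0,0],[0.6,0,0],[0.75,0,0],[0.85,0,0]], rot=[[0,0,0],[0,0,0],[0,0,0],[0,0,0],[0,0,0]], gripper=[0.7,0.7,0.7,0.7,0.7])

```text
t: 39.28
tool_pos: [436.4, 237.9, 31.3]
tcp_rot: [-0.038, -0.706, -0.037, 0.707]
wrist_force: [0.1, 0.6, -0.2]
width: 59.5
```

>>> carry_out(translation=[[0.1,0,0],[0.18,0,0],[0.18,0,0],[0.18,0,0],[0.18,0,0]], rot=[[0,0,0],[0,0,0],[0,0,0],[0,0,0],[0,0,0]], gripper=[0.7,0.7,0.7,0,0], grip_force=40)

```text
t: 39.9
tool_pos: [437.6, 238.5, 15.5]
tcp_rot: [0.037, 0.707, 0.038, -0.706]
wrist_force: [-0.0, -0.1, 1.6]
width: 38.7
```

```bash
python3 -c "
from h import *
st()"
```

```text
t 39.90 S [-39.7 287.9  15.5] W [437.6 238.5  15.5] yaw -90.01 down [ 0.002  0.001 -1.   ] F [-0.  -0.1  1.6] T [ 0.04  0.01 -0.  ] w 38.7 j7 [-0.06  0.49 -0.59  2.07  0.43  0.69 -2.4 ]
```

>>> carry_out(translation=[[0,0,0],[0,0,0],[-0.2,0,0],[-0.5,0,0],[-0.8,0,0]], rot=[[0,0,0],[0,0,0],[0,0,0],[0,0,0],[0,0,0]], gripper=[0,0,0,0,0])

```text
t: 40.52
tool_pos: [436.4, 237.9, 96.1]
tcp_rot: [-0.038, -0.706, -0.037, 0.706]
wrist_force: [0.4, 0.2, -0.4]
width: 38.5
```

```bash
python3 -c "
from h import *
st();pots()"
```

```text
t 40.52 S [-40.9 287.4  96.1] W [436.4 237.9  96.1] yaw -89.99 down [-0.001 -0.    -1.   ] F [ 0.4  0.2 -0.4] T [ 0.06 -0.01  0.03] w 38.5 j7 [ 0.02  0.35 -0.68  2.04  0.3   0.84 -2.29]
top [310.3 176.1] [ 25  21 327] S [[182.7 134.7  42. ]] dep [[175.6 135.8  74.9]]
top [436.  231.6] [ 22  22 154] S [[ 57.6 -80.2  42. ]] dep [[ 52.6 -68.6  92. ]]
side [347.9 220.7] [ 19  12 195] S [[  97.3 -188.5   38. ]] dep [[ 42.2 -55.8  89.9]]
side [241.7 251. ] [ 15  12 125] S [[229.   75.1  38. ]] dep [[179.6 150.6  75.3]]
side [317.2 277. ] [ 13  17 184] S [[ 28.7 125.6  38. ]] dep [[-55.2 300.2 128.7]]
side [286.5 354.7] [ 27  22 456] S [[-47.7 393.6  38. ]] dep [[-50.1 397.8  41. ]]
```

>>> carry_out(translation=[[-0.1,0.12,-0.12],[-0.2,0.24,-0.24],[-0.3,0.36,-0.36],[-0.3,0.48,-0.48],[-0.3,0.6,-0.6]], rot=[[0,0,0],[0,0,0],[0,0,0],[0,0,0],[0,0,0]], gripper=[0,0,0,0,0])

```text
t: 41.25
tool_pos: [502.9, 183.9, 124.1]
tcp_rot: [-0.038, -0.706, -0.037, 0.707]
wrist_force: [-0.4, 1.2, -1.5]
width: 38.8
```

>>> carry_out(translation=[[0,0.2,-0.06],[0,0.4,-0.12],[0,0.6,-0.18],[0,0.8,-0.24],[0,1,-0.29]], rot=[[0,0,0],[0,0,0],[0,0,0],[0,0,0],[0,0,0]], gripper=[0,0,0,0,0])

```text
t: 41.88
tool_pos: [542.2, 87.3, 123.8]
tcp_rot: [-0.037, -0.705, -0.037, 0.707]
wrist_force: [-0.1, -0.2, -0.5]
width: 38.5
```

>>> carry_out(translation=[[0,0.2,0],[0,0.4,0],[0,0.6,0],[0,0.8,0],[0,1,0]], rot=[[0,0,0],[0,0,0],[0,0,0],[0,0,0],[0,0,0]], gripper=[0,0,0,0,0])

```text
t: 42.5
tool_pos: [552.4, -12.1, 123.8]
tcp_rot: [-0.037, -0.705, -0.038, 0.707]
wrist_force: [1.4, 0.2, -0.7]
width: 39.0
```

>>> carry_out(translation=[[0.05,0.1,0],[0.15,0.2,0],[0.3,0.28,0],[0.45,0.28,0],[0.5,0.28,0]], rot=[[0,0,0],[0,0,0],[0,0,0],[0,0,0],[0,0,0]], gripper=[0,0,0,0,0])

```text
t: 43.12
tool_pos: [554.4, -38.1, 72.8]
tcp_rot: [-0.037, -0.705, -0.038, 0.707]
wrist_force: [0.0, -1.0, -0.8]
width: 38.6
```

```bash
python3 -c "
from h import *
st();pots();p=cv2.imread('pics/l_side.png')[:,:,::-1];crop(p,280,180,420,300,5,'pics/s13.png')"
```

```text
t 43.12 S [47.2  0.5 72.8] W [554.4 -38.1  72.8] yaw -89.95 down [-0.003  0.001 -1.   ] F [ 0.  -1.  -0.8] T [ 0.05 -0.    0.02] w 38.6 j7 [ 0.44  0.46 -0.53  1.92  0.31  0.84 -1.72]
top [310.3 176.1] [ 25  21 327] S [[182.7 134.7  42. ]] dep [[175.2 135.9  76.7]]
top [180.9 317.2] [ 23  22 382] S [[-45.3 391.6  42. ]] dep [[-45.3 391.4  42.5]]
side [346.4 223.9] [ 21  18 212] S [[  92.  -166.7   38. ]] dep [[ 41.9 -47.2  85.6]]
side [241.6 250.8] [ 15  15 125] S [[229.8  74.2  38. ]] dep [[183.6 144.8  72.8]]
side [286.5 354.7] [ 27  22 455] S [[-47.7 393.6  38. ]] dep [[-50.6 398.8  41.7]]
```

View pics/s13.png

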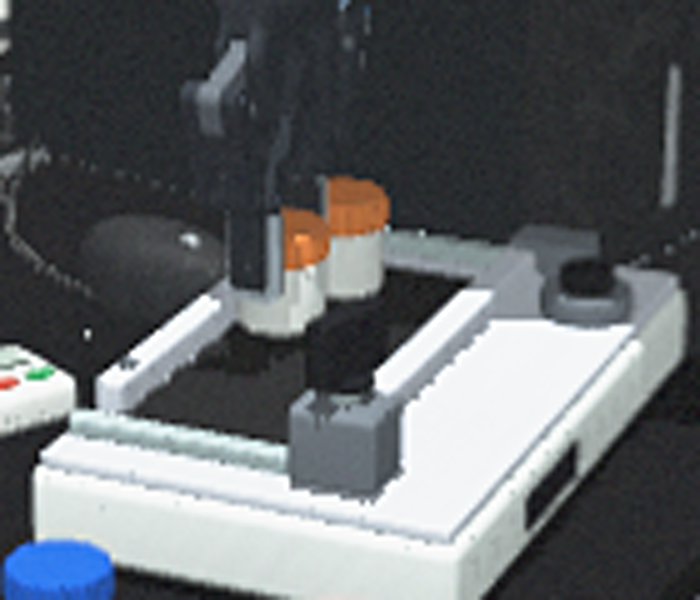

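>>> carry_out(translation=[[0.05,0,0],[0.09,0,0],[0.11,0,0],[0.11,0,0],[0.11,0,0]], rot=[[0,0,0],[0,0,0],[0,0,0],[0,0,0],[0,0,0]], gripper=[0,0,0,0,0])

```text
t: 43.85
tool_pos: [556.0, -38.9, 64.0]
tcp_rot: [0.037, 0.706, 0.037, -0.706]
wrist_force: [0.6, 0.9, -1.0]
width: 38.9
```

>>> carry_out(translation=[[0,0,0],[0,0,0],[-0.15,0,0],[-0.4,0,0],[-0.65,0,0]], rot=[[0,0,0],[0,0,0],[0,0,0],[0,0,0],[0,0,0]], gripper=[0.63,0.63,0.63,0.63,0.7])

```text
t: 44.48
tool_pos: [556.2, -38.7, 130.5]
tcp_rot: [0.038, 0.706, 0.037, -0.706]
wrist_force: [-0.4, 0.5, 0.3]
width: 60.1
```

>>> carry_out(translation=[[0,-0.2,0],[0,-0.4,0],[0,-0.6,0],[0,-0.8,0],[0,-1,0]], rot=[[0,0,0],[0,0,0],[0,0,0],[0,0,0],[0,0,0]], gripper=[0.7,0.7,0.7,0.7,0.7])

```text
t: 45.1
tool_pos: [544.2, 62.8, 128.3]
tcp_rot: [-0.038, -0.706, -0.038, 0.706]
wrist_force: [-0.2, 0.1, -0.0]
width: 59.8
```

>>> carry_out(translation=[[0,-0.2,0],[0,-0.4,0],[0,-0.6,0],[0,-0.8,0],[0,-1,0]], rot=[[0,0,0],[0,0,0],[0,0,0],[0,0,0],[0,0,0]], gripper=[0.7,0.7,0.7,0.7,0.7])

```text
t: 45.72
tool_pos: [533.3, 162.1, 128.3]
tcp_rot: [-0.038, -0.706, -0.038, 0.707]
wrist_force: [-0.3, 0.1, 0.3]
width: 59.7
```

>>> carry_out(translation=[[0,-0.2,0.05],[0,-0.4,0.1],[0,-0.6,0.15],[0,-0.8,0.2],[0,-1,0.25]], rot=[[0,0,0],[0,0,0],[0,0,0],[0,0,0],[0,0,0]], gripper=[0.7,0.7,0.7,0.7,0.7])

```text
t: 46.35
tool_pos: [497.4, 258.6, 128.3]
tcp_rot: [-0.038, -0.706, -0.038, 0.707]
wrist_force: [0.8, -0.1, 0.6]
width: 59.7
```

>>> carry_out(translation=[[0,-0.18,0.14],[0,-0.36,0.28],[0,-0.54,0.42],[0,-0.72,0.56],[0.1,-0.91,0.69]], rot=[[0,0,0],[0,0,0],[0,0,0],[0,0,0],[0,0,0]], gripper=[0.7,0.7,0.7,0.7,0.7])

```text
t: 46.98
tool_pos: [419.4, 341.9, 119.0]
tcp_rot: [0.038, 0.706, 0.038, -0.706]
wrist_force: [-0.9, 0.2, 0.0]
width: 59.7
```

```bash
python3 -c "
from h import *
st();pots();p=cv2.imread('pics/l_side.png')[:,:,::-1];crop(p,240,200,410,380,4,'pics/s14.png')"
```

```text
t 46.98 S [-46.8 392.6 119. ] W [419.4 341.9 119. ] yaw -89.91 down [ 0.     0.001 -1.   ] F [-0.9  0.2  0. ] T [ 0.03 -0.02  0.  ] w 59.7 j7 [-0.16  0.4  -0.7   1.93  0.32  0.92 -2.48]
top [310.3 176. ] [ 24  21 323] S [[182.9 134.7  42. ]] dep [[175.8 135.8  75.1]]
top [436.1 233.3] [ 22  22 321] S [[ 54.5 -80.   42. ]] dep [[ 50.1 -69.7  86.5]]
top [397.4 235.5] [ 22  22 190] S [[58.1 -9.1 42. ]] dep [[53.2 -1.1 90.3]]
side [341.3 226.1] [ 32  23 405] S [[  97.1 -148.3   38. ]] dep [[ 41.  -17.7  90.8]]
side [241.7 250.9] [ 16  14 124] S [[229.3  74.6  38. ]] dep [[180.7 148.9  74.6]]
side [286.4 355.1] [ 27  21 440] S [[-48.1 394.6  38. ]] dep [[-52.  401.5  43. ]]
```

View pics/s14.png

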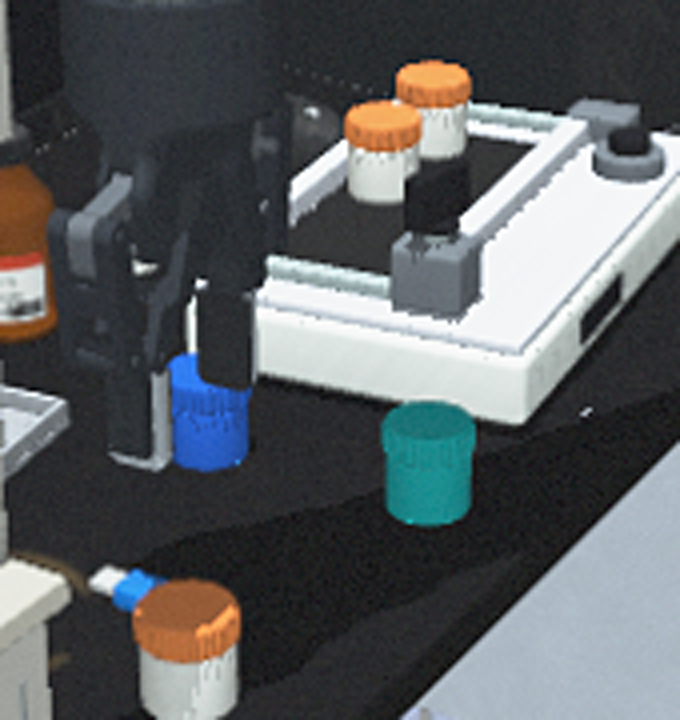

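>>> carry_out(translation=[[0.2,0.01,-0.01],[0.4,0.01,-0.01],[0.6,0.01,-0.01],[0.75,0.01,-0.01],[0.85,0.01,-0.01]], rot=[[0,0,0],[0,0,0],[0,0,0],[0,0,0],[0,0,0]], gripper=[0.7,0.7,0.7,0.7,0.7])

```text
t: 47.7
tool_pos: [421.8, 338.6, 32.3]
tcp_rot: [-0.038, -0.706, -0.037, 0.707]
wrist_force: [-0.3, -0.3, -0.5]
width: 59.8
```

>>> carry_out(translation=[[0.1,0,0],[0.185,0,0],[0.185,0,0],[0.185,0,0],[0.185,0,0]], rot=[[0,0,0],[0,0,0],[0,0,0],[0,0,0],[0,0,0]], gripper=[0.7,0.7,0.7,0,0], grip_force=40)

```text
t: 48.32
tool_pos: [422.7, 339.7, 16.0]
tcp_rot: [0.037, 0.707, 0.038, -0.706]
wrist_force: [0.0, 0.9, 1.5]
width: 38.9
```

```bash
python3 -c "
from h import *
st()"
```

```text
t 48.33 S [-43.7 390.2  16. ] W [422.7 339.7  16. ] yaw -90.0 down [ 0.001  0.001 -1.   ] F [0.  0.9 1.5] T [ 0.08 -0.01 -0.03] w 38.9 j7 [-0.24  0.56 -0.61  1.97  0.46  0.75 -2.59]
```

>>> carry_out(translation=[[0,0,0],[0,0,0],[-0.2,0,0],[-0.5,0,0],[-0.8,0,0]], rot=[[0,0,0],[0,0,0],[0,0,0],[0,0,0],[0,0,0]], gripper=[0,0,0,0,0])

```text
t: 48.95
tool_pos: [421.8, 338.7, 96.6]
tcp_rot: [-0.038, -0.706, -0.037, 0.706]
wrist_force: [-0.1, 0.6, -0.8]
width: 38.8
```

```bash
python3 -c "
from h import *
st();pots()"
```

```text
t 48.95 S [-44.8 389.2  96.6] W [421.8 338.7  96.6] yaw -90.0 down [-0.001 -0.001 -1.   ] F [-0.1  0.6 -0.8] T [ 0.   -0.07  0.06] w 38.8 j7 [-0.17  0.44 -0.69  1.94  0.35  0.89 -2.5 ]
top [310.3 176. ] [ 24  21 324] S [[182.9 134.7  42. ]] dep [[175.4 135.9  76.9]]
top [436.3 232.8] [ 22  22 279] S [[ 55.4 -80.5  42. ]] dep [[ 50.6 -69.2  90.8]]
top [397.6 235.4] [ 22  22 168] S [[58.3 -9.5 42. ]] dep [[53.2 -1.2 92. ]]
side [341.3 226.1] [ 32  23 405] S [[  97.1 -148.3   38. ]] dep [[ 38.9 -12.7  92.8]]
side [241.6 250.9] [ 16  12 116] S [[229.5  74.7  38. ]] dep [[179.5 151.1  75.7]]
side [289.1 304.6] [ 16  20 252] S [[ 24.5 248.1  38. ]] dep [[-56.9 397.2 126.8]]
```

>>> carry_out(translation=[[-0.1,0.12,-0.12],[-0.2,0.24,-0.24],[-0.3,0.36,-0.36],[-0.3,0.48,-0.48],[-0.3,0.6,-0.6]], rot=[[0,0,0],[0,0,0],[0,0,0],[0,0,0],[0,0,0]], gripper=[0,0,0,0,0])

```text
t: 49.68
tool_pos: [488.3, 284.7, 124.7]
tcp_rot: [-0.038, -0.706, -0.037, 0.706]
wrist_force: [0.6, -0.1, -0.0]
width: 38.5
```

>>> carry_out(translation=[[0,0.18,-0.07],[0,0.36,-0.14],[0,0.54,-0.21],[0,0.72,-0.28],[0,0.9,-0.33]], rot=[[0,0,0],[0,0,0],[0,0,0],[0,0,0],[0,0,0]], gripper=[0,0,0,0,0])

```text
t: 50.3
tool_pos: [531.1, 198.5, 125.3]
tcp_rot: [0.037, 0.706, 0.037, -0.706]
wrist_force: [0.9, 0.5, -0.2]
width: 38.3
```

>>> carry_out(translation=[[0,0.18,0],[0,0.36,0],[0,0.54,0],[0,0.72,0],[0,0.9,0]], rot=[[0,0,0],[0,0,0],[0,0,0],[0,0,0],[0,0,0]], gripper=[0,0,0,0,0])

```text
t: 50.92
tool_pos: [540.0, 109.1, 125.3]
tcp_rot: [0.037, 0.706, 0.037, -0.706]
wrist_force: [0.1, 0.1, -1.7]
width: 38.9
```

>>> carry_out(translation=[[0,0.18,0],[0,0.36,0],[0,0.54,0],[0,0.72,0],[0,0.82,0]], rot=[[0,0,0],[0,0,0],[0,0,0],[0,0,0],[0,0,0]], gripper=[0,0,0,0,0])

```text
t: 51.55
tool_pos: [548.8, 26.9, 125.2]
tcp_rot: [-0.037, -0.706, -0.037, 0.706]
wrist_force: [0.0, 0.6, -0.6]
width: 38.7
```

>>> carry_out(translation=[[0.15,0,0],[0.3,0,0],[0.4,0,0],[0.48,0,0],[0.51,0,0]], rot=[[0,0,0],[0,0,0],[0,0,0],[0,0,0],[0,0,0]], gripper=[0,0,0,0,0])

```text
t: 52.18
tool_pos: [548.2, 29.2, 73.5]
tcp_rot: [-0.038, -0.706, -0.038, 0.707]
wrist_force: [0.2, -0.3, -0.2]
width: 38.5
```

```bash
python3 -c "
from h import *
st();pots();p=cv2.imread('pics/l_side.png')[:,:,::-1];crop(p,280,180,420,300,5,'pics/s15.png')"
```

```text
t 52.17 S [48.2 68.1 73.5] W [548.2  29.2  73.5] yaw -89.96 down [-0.001  0.    -1.   ] F [ 0.2 -0.3 -0.2] T [ 0.01  0.02 -0.04] w 38.5 j7 [ 0.35  0.46 -0.57  1.94  0.32  0.84 -1.85]
top [310.3 176. ] [ 25  21 331] S [[182.9 134.7  42. ]] dep [[175.1 135.9  78. ]]
top [439.8 232.4] [ 15  20 187] S [[ 55.4 -87.   42. ]] dep [[ 50.8 -75.8  89. ]]
side [339.2 228.5] [ 36  30 451] S [[  95.2 -131.8   38. ]] dep [[39.1 -2.5 91. ]]
side [241.7 251. ] [ 16  18 130] S [[229.   75.1  38. ]] dep [[179.3 151.   75.5]]
```

View pics/s15.png

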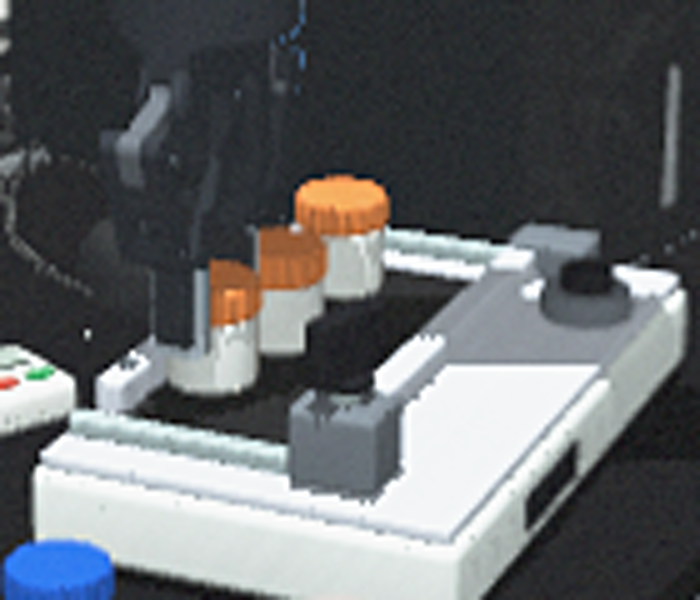

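>>> carry_out(translation=[[0.05,0,0],[0.09,0,0],[0.115,0,0],[0.115,0,0],[0.115,0,0]], rot=[[0,0,0],[0,0,0],[0,0,0],[0,0,0],[0,0,0]], gripper=[0,0,0,0,0])

```text
t: 52.9
tool_pos: [548.8, 28.7, 64.0]
tcp_rot: [-0.038, -0.706, -0.037, 0.706]
wrist_force: [-3.0, -0.3, 7.6]
width: 38.5
```

>>> carry_out(translation=[[0,0,0],[0,0,0],[-0.15,0,0],[-0.4,0,0],[-0.65,0,0]], rot=[[0,0,0],[0,0,0],[0,0,0],[0,0,0],[0,0,0]], gripper=[0.63,0.63,0.63,0.63,0.63])

```text
t: 53.52
tool_pos: [548.9, 28.9, 129.2]
tcp_rot: [0.037, 0.706, 0.038, -0.706]
wrist_force: [1.3, -0.9, 0.2]
width: 53.4
```

>>> carry_out(translation=[[-0.1,-0.16,0.16],[-0.2,-0.34,0.32],[-0.3,-0.51,0.48],[-0.3,-0.7,0.64],[-0.3,-0.85,0.8]], rot=[[-0.17,0,0],[-0.34,0,0],[-0.51,0,0],[-0.68,0,0],[-0.85,0,0]], gripper=[0.5,0.5,0.5,0.5,0.5])

```text
t: 54.15
tool_pos: [459.9, 105.9, 158.9]
tcp_rot: [0.194, 0.681, 0.193, -0.679]
wrist_force: [-0.2, -0.7, -0.4]
width: 42.8
```

```bash
python3 -c "
from h import *
st();pots();p=cv2.imread('pics/l_side.png')[:,:,::-1];crop(p,280,180,420,300,5,'pics/s16.png');p=cv2.imread('pics/l_top.png')[:,:,::-1];crop(p,150,150,490,335,2,'pics/t16.png')"
```

```text
t 54.15 S [-31.5 153.7 158.9] W [459.9 105.9 158.9] yaw -64.28 down [ 0.002  0.    -1.   ] F [-0.2 -0.7 -0.4] T [-0.   -0.02  0.04] w 42.8 j7 [ 0.41  0.21 -0.78  2.05  0.18  0.95 -1.48]
top [310.4 176. ] [ 25  21 332] S [[182.9 134.5  42. ]] dep [[175.7 135.6  75.1]]
top [432.1 233.1] [21 22 63] S [[ 55.6 -72.7  42. ]] dep [[ 51.  -62.1  89.4]]
top [394.6 241.8] [23 22 62] S [[47.4 -2.7 42. ]] dep [[43.4  4.3 85.6]]
top [359.1 245. ] [ 23  23 109] S [[48.6 61.6 42. ]] dep [[44.  66.7 92. ]]
side [353.1 220.9] [ 8 12 78] S [[  85.6 -192.2   38. ]] dep [[ 31.9 -59.8  89.7]]
side [326.5 238.1] [ 33  25 396] S [[ 96.7 -65.3  38. ]] dep [[39.6 59.  91.9]]
side [241.7 250.7] [ 16  14 126] S [[229.9  73.7  38. ]] dep [[181.1 148.2  74.8]]
```

View pics/s16.png

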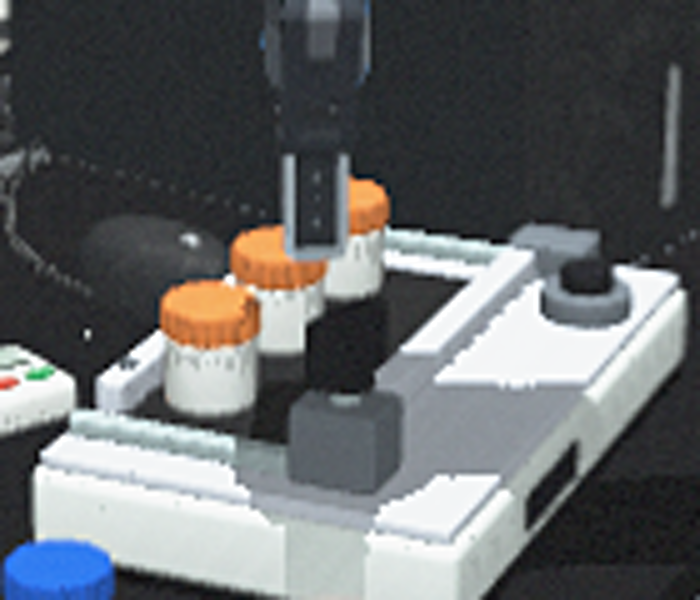

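View pics/t16.png

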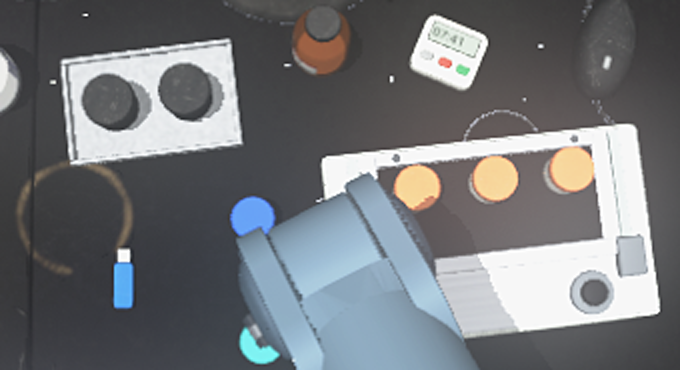

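>>> carry_out(translation=[[0,0.06,0.03],[0,0.12,0.06],[0,0.18,0.1],[0,0.25,0.13],[0,0.31,0.16]], rot=[[-0.17,0,0],[-0.34,0,0],[-0.51,0,0],[-0.68,0,0],[-0.85,0,0]], gripper=[0.5,0.5,0.5,0.5,0.5])

```text
t: 54.88
tool_pos: [464.0, 68.8, 158.4]
tcp_rot: [0.338, 0.622, 0.337, -0.621]
wrist_force: [0.2, -0.5, -0.3]
width: 43.3
```

>>> carry_out(translation=[[0,0,0],[0,0,0],[0,0,0],[0,0,0],[0.1,0,0]], rot=[[-0.17,0,0],[-0.34,0,0],[-0.51,0,0],[-0.68,0,0],[-0.75,0,0]], gripper=[0.5,0.5,0.5,0.5,0.5])

```text
t: 55.5
tool_pos: [464.6, 69.4, 148.6]
tcp_rot: [0.453, 0.545, 0.451, -0.543]
wrist_force: [-0.2, -0.3, -0.3]
width: 42.8
```

```bash
python3 -c "
from h import *
st();p,d=capture('side');crop(p,280,180,420,300,5,'pics/s17.png')"
```

```text
t 55.50 S [-30.7 116.9 148.6] W [464.6  69.4 148.6] yaw -16.6 down [ 0.003 -0.    -1.   ] F [-0.2 -0.3 -0.3] T [-0.02 -0.01 -0.02] w 42.8 j7 [ 0.56  0.24 -0.87  2.06  0.23  0.93 -0.61]
```

View pics/s17.png

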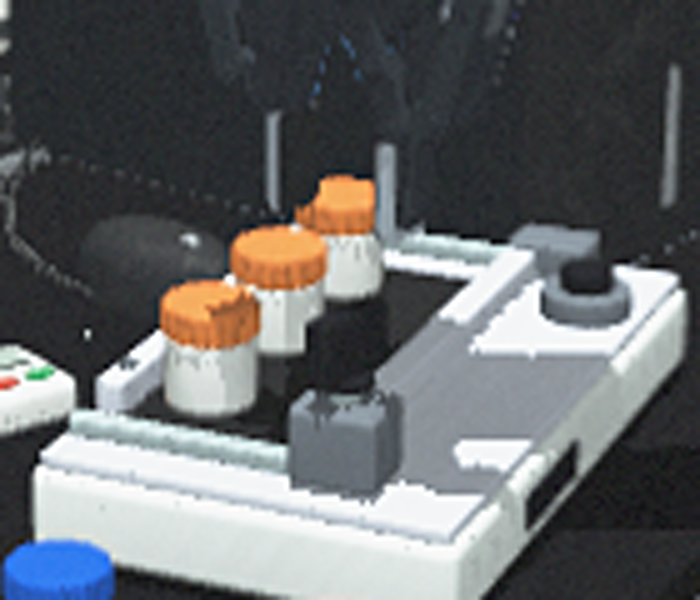

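>>> carry_out(translation=[[0.13,-0.02,-0.01],[0.26,-0.02,-0.01],[0.4,-0.02,-0.01],[0.51,-0.02,-0.01],[0.51,-0.02,-0.01]], rot=[[0,0,0],[0,0,0],[0,0,0],[0,0,0],[0,0,0]], gripper=[0.5,0.5,0.5,0.5,0.5])

```text
t: 56.18
tool_pos: [459.9, 71.4, 95.5]
tcp_rot: [-0.452, -0.543, -0.453, 0.544]
wrist_force: [0.2, 0.3, -0.2]
width: 43.0
```

>>> carry_out(translation=[[0,0,0],[0,0,0],[0,0,0],[0,0,0],[0,0,0]], rot=[[0,0,0],[0,0,0],[0,0,0],[0,0,0],[0,0,0]], gripper=[0,0,0,0,0], grip_force=40)

```text
t: 56.8
tool_pos: [462.8, 71.3, 97.5]
tcp_rot: [0.453, 0.545, 0.452, -0.542]
wrist_force: [5.8, -0.7, -2.4]
width: 10.4
```

```bash
python3 -c "
from h import *
st()"
```

```text
t 56.80 S [-32.2 119.   97.5] W [462.8  71.3  97.5] yaw -16.52 down [ 0.004  0.    -1.   ] F [ 5.8 -0.7 -2.4] T [-0.08 -1.01  0.06] w 10.4 j7 [ 0.5   0.33 -0.82  2.1   0.33  0.83 -0.7 ]
```

>>> carry_out(translation=[[0,0.08,-0.023],[0,0.16,-0.047],[0,0.24,-0.07],[0,0.32,-0.094],[0,0.38,-0.114]], rot=[[0,0,0],[0,0,0],[0,0,0],[0,0,0],[0,0,0]], gripper=[0,0,0,0,0])

```text
t: 57.42
tool_pos: [499.7, 75.3, 97.5]
tcp_rot: [-0.452, -0.542, -0.452, 0.545]
wrist_force: [-0.4, -1.6, 6.7]
width: 10.0
```

>>> carry_out(translation=[[0,0.01,-0.003],[0,0.02,-0.006],[0,0.03,-0.009],[0,0.04,-0.012],[0,0.05,-0.015]], rot=[[0,0,0],[0,0,0],[0,0,0],[0,0,0],[0,0,0]], gripper=[0,0,0,0,0])

```text
t: 58.05
tool_pos: [504.7, 75.8, 97.5]
tcp_rot: [-0.452, -0.542, -0.452, 0.545]
wrist_force: [-0.5, -1.6, 6.5]
width: 10.0
```

>>> carry_out(translation=[[0,0.01,-0.003],[0,0.015,-0.0045],[0,0.02,-0.006],[0,0.025,-0.0075],[0,0.025,-0.0075]], rot=[[0,0,0],[0,0,0],[0,0,0],[0,0,0],[0,0,0]], gripper=[0,0,0,0,0])

```text
t: 58.68
tool_pos: [506.6, 76.0, 97.4]
tcp_rot: [-0.452, -0.542, -0.453, 0.545]
wrist_force: [-3.0, -2.2, 8.7]
width: 10.1
```

```bash
python3 -c "
from h import *
st()"
```

```text
t 58.67 S [ 11.7 119.1  97.4] W [506.6  76.   97.4] yaw -16.52 down [-0.004 -0.003 -1.   ] F [-3.  -2.2  8.7] T [-0.37  0.61  0.01] w 10.1 j7 [ 0.45  0.41 -0.79  2.    0.38  0.88 -0.72]
```

>>> carry_out(translation=[[0,0.01,-0.003],[0,0.02,-0.006],[0,0.025,-0.0075],[0,0.03,-0.009],[0,0.03,-0.009]], rot=[[0,0,0],[0,0,0],[0,0,0],[0,0,0],[0,0,0]], gripper=[0,0,0,0,0])

```text
t: 59.3
tool_pos: [509.6, 76.4, 97.4]
tcp_rot: [-0.452, -0.542, -0.453, 0.545]
wrist_force: [-2.9, -2.9, 7.8]
width: 10.1
```

```bash
python3 -c "
from h import *
st();p,d=capture('side');crop(p,280,180,420,300,5,'pics/s18.png');p,d=capture('top');crop(p,300,200,490,335,4,'pics/t18.png')"
```

```text
t 59.30 S [ 14.8 119.1  97.4] W [509.6  76.4  97.4] yaw -16.52 down [-0.004 -0.003 -1.   ] F [-2.9 -2.9  7.8] T [-0.34  0.61  0.01] w 10.1 j7 [ 0.45  0.42 -0.79  1.99  0.38  0.89 -0.72]
```

View pics/s18.png

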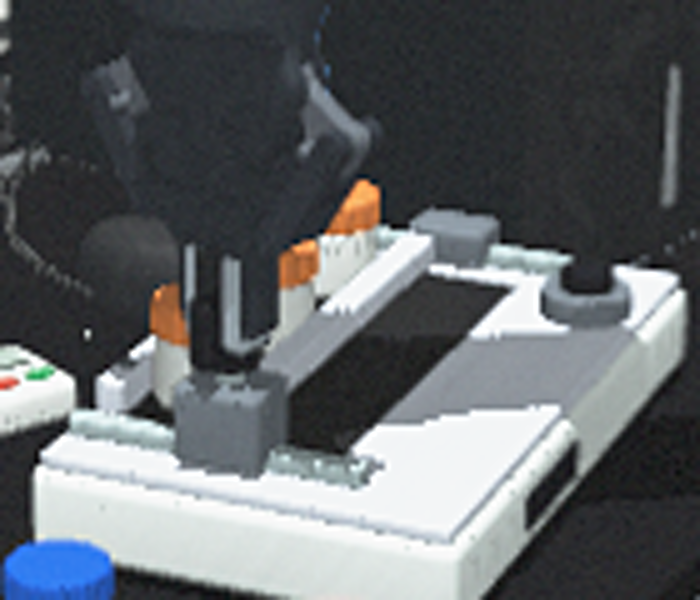

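View pics/t18.png

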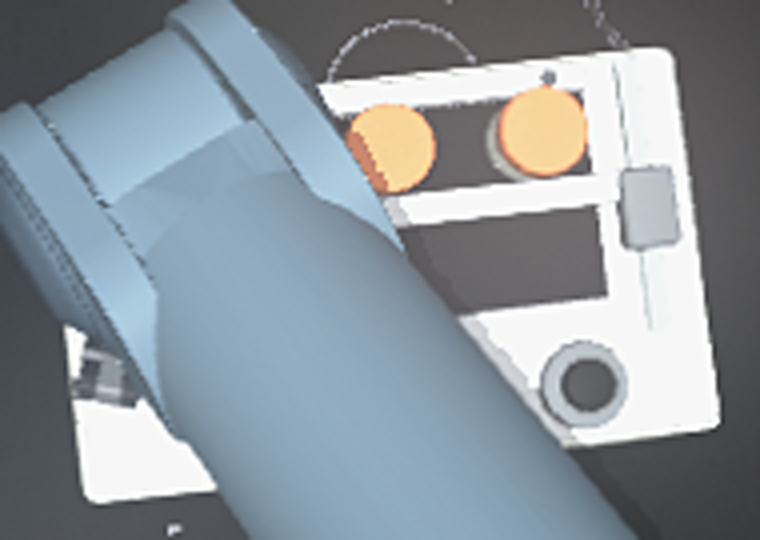

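>>> carry_out(translation=[[0,0.005,-0.0015],[0,0.01,-0.003],[0,0.015,-0.0045],[0,0.02,-0.006],[0,0.02,-0.006]], rot=[[0,0,0],[0,0,0],[0,0,0],[0,0,0],[0,0,0]], gripper=[0,0,0,0,0])

```text
t: 60.02
tool_pos: [510.9, 76.5, 97.4]
tcp_rot: [-0.452, -0.541, -0.453, 0.546]
wrist_force: [-4.6, -2.8, 10.4]
width: 9.9
```

```bash
python3 -c "
from h import *
st()"
```

```text
t 60.02 S [ 16.1 119.   97.4] W [510.9  76.5  97.4] yaw -16.52 down [-0.006 -0.003 -1.   ] F [-4.6 -2.8 10.4] T [-0.42  0.97  0.04] w 9.9 j7 [ 0.45  0.42 -0.78  1.99  0.38  0.89 -0.73]
```

>>> carry_out(translation=[[0,0.01,-0.003],[0,0.015,-0.0045],[0,0.02,-0.006],[0,0.02,-0.006],[0,0.02,-0.006]], rot=[[0,0,0],[0,0,0],[0,0,0],[0,0,0],[0,0,0]], gripper=[0,0,0,0,0])

```text
t: 60.65
tool_pos: [511.0, 76.5, 97.4]
tcp_rot: [-0.451, -0.54, -0.453, 0.547]
wrist_force: [-8.1, -3.3, 15.0]
width: 9.9
```

```bash
python3 -c "
from h import *
st()"
```

```text
t 60.65 S [ 16.2 119.1  97.4] W [511.   76.5  97.4] yaw -16.52 down [-0.01  -0.005 -1.   ] F [-8.1 -3.3 15. ] T [-0.51  1.82  0.05] w 9.9 j7 [ 0.45  0.43 -0.78  1.99  0.38  0.89 -0.73]
```

>>> carry_out(translation=[[0,0,0],[0,0,0],[0,0,0],[0,0,0],[0,0,0]], rot=[[0.17,0,0],[0.34,0,0],[0.51,0,0],[0.68,0,0],[0.85,0,0]], gripper=[0,0,0,0,0])

```text
t: 61.28
tool_pos: [511.2, 76.5, 97.4]
tcp_rot: [-0.32, -0.627, -0.321, 0.634]
wrist_force: [-8.3, -3.8, 13.6]
width: 10.1
```

>>> carry_out(translation=[[0,0,0],[0,0,0],[0,0,0],[0,0,0],[0,0,0]], rot=[[0.17,0,0],[0.34,0,0],[0.51,0,0],[0.68,0,0],[0.85,0,0]], gripper=[0,0,0,0,0])

```text
t: 61.9
tool_pos: [511.3, 76.4, 97.4]
tcp_rot: [-0.174, -0.682, -0.173, 0.689]
wrist_force: [-7.1, -3.5, 14.2]
width: 10.0
```

>>> carry_out(translation=[[0,0,0],[0,0,0],[0,0,0],[0,0,0],[0,0,0]], rot=[[0.17,0,0],[0.34,0,0],[0.5,0,0],[0.65,0,0],[0.76,0,0]], gripper=[0,0,0,0,0])

```text
t: 62.52
tool_pos: [511.3, 76.3, 97.4]
tcp_rot: [-0.036, -0.703, -0.034, 0.71]
wrist_force: [-8.7, -2.7, 14.1]
width: 9.8
```

```bash
python3 -c "
from h import *
st()"
```

```text
t 62.52 S [ 16.5 118.8  97.4] W [511.3  76.3  97.4] yaw -90.42 down [-0.009 -0.004 -1.   ] F [-8.7 -2.7 14.1] T [-0.5   1.65  0.28] w 9.8 j7 [ 0.23  0.36 -0.53  1.99  0.24  0.86 -1.9 ]
```

>>> carry_out(translation=[[0,0,0],[0,0,0],[0,0,0],[0,0,0],[0,0,0]], rot=[[0.04,0,0],[0.08,0,0],[0.12,0,0],[0.12,0,0],[0.12,0,0]], gripper=[0,0,0,0,0])

```text
t: 63.15
tool_pos: [511.3, 76.3, 97.4]
tcp_rot: [-0.017, -0.704, -0.014, 0.71]
wrist_force: [-7.7, -3.5, 14.3]
width: 9.9
```

```bash
python3 -c "
from h import *
st()"
```

```text
t 63.15 S [ 16.5 118.8  97.4] W [511.3  76.3  97.4] yaw -93.56 down [-0.009 -0.006 -1.   ] F [-7.7 -3.5 14.3] T [-0.71  1.6   1.07] w 9.9 j7 [ 0.22  0.36 -0.52  2.    0.24  0.86 -1.95]
```

>>> carry_out(translation=[[0,0,0],[0,0,0],[0,0,0],[-0.2,0,0],[-0.4,0,0]], rot=[[0,0,0],[0,0,0],[0,0,0],[0,0,0],[0,0,0]], gripper=[0.4,0.4,0.4,0.4,0.4])

```text
t: 63.78
tool_pos: [514.9, 77.5, 136.7]
tcp_rot: [-0.013, -0.706, -0.013, 0.708]
wrist_force: [0.1, 0.3, 0.4]
width: 34.3
```

>>> carry_out(translation=[[-0.1,0.1,0.15],[-0.15,0.3,0.3],[-0.2,0.5,0.45],[-0.2,0.7,0.6],[-0.2,0.9,0.75]], rot=[[0,0,0],[0,0,0],[0,0,0],[0,0,0],[-0.1,0,0]], gripper=[0.4,0.4,0,0,0])

```text
t: 64.4
tool_pos: [443.3, -15.9, 156.7]
tcp_rot: [-0.032, -0.706, -0.032, 0.706]
wrist_force: [0.8, -0.9, -0.0]
width: 0.0
```

```bash
python3 -c "
from h import *
st();pots();p=cv2.imread('pics/l_side.png')[:,:,::-1];crop(p,280,180,420,300,5,'pics/s19.png');p=cv2.imread('pics/l_top.png')[:,:,::-1];crop(p,300,200,490,335,4,'pics/t19.png')"
```

```text
t 64.40 S [-60.9  34.4 156.7] W [443.3 -15.9 156.7] yaw -90.82 down [-0.  0. -1.] F [ 0.8 -0.9 -0. ] T [-0.02 -0.04 -0.01] w 0.0 j7 [ 0.44  0.11 -0.51  2.12  0.07  0.92 -1.6 ]
top [310.3 176. ] [ 25  21 331] S [[182.9 134.7  42. ]] dep [[175.5 135.8  76.3]]
top [436.4 231.6] [ 23  22 310] S [[ 57.5 -80.9  42. ]] dep [[ 52.4 -69.1  93. ]]
side [339.2 225.8] [ 32  23 406] S [[ 102.3 -148.1   38. ]] dep [[ 60.3 -51.3  77.2]]
side [312.4 241.5] [ 8 13 70] S [[116.3 -34.4  38. ]] dep [[57.8 84.9 91.1]]
side [241.7 251. ] [ 15  11 115] S [[229.   75.1  38. ]] dep [[179.1 151.3  75.6]]
```

View pics/s19.png

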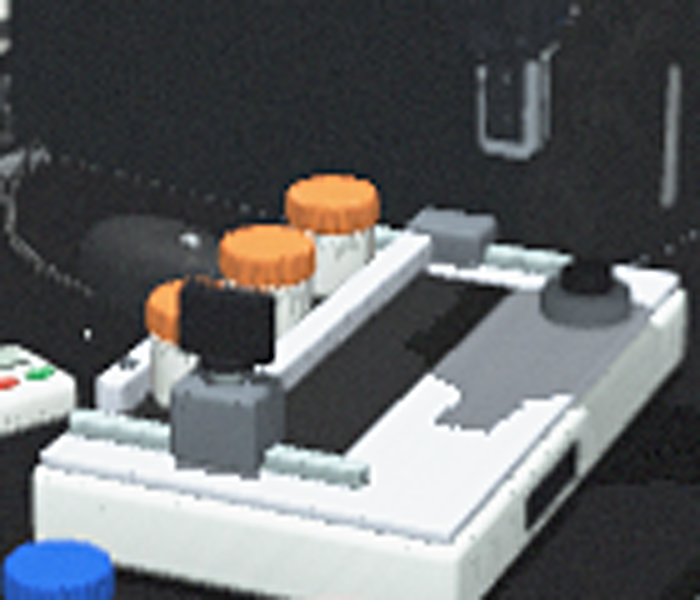

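View pics/t19.png

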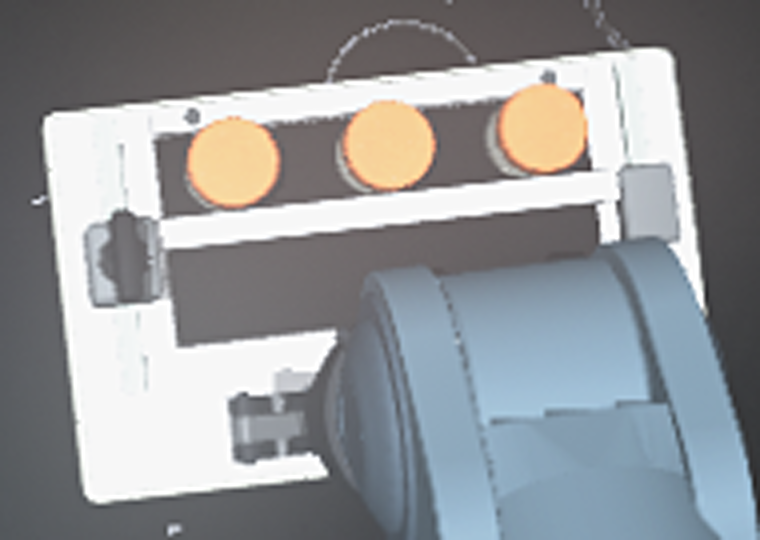

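>>> carry_out(translation=[[0,0.2,0],[0,0.4,0],[0,0.6,0],[0,0.8,0],[0,0.95,0]], rot=[[0,0,0],[0,0,0],[0,0,0],[0,0,0],[0,0,0]], gripper=[0,0,0,0,0])

```text
t: 65.12
tool_pos: [453.3, -110.0, 156.7]
tcp_rot: [0.032, 0.707, 0.032, -0.706]
wrist_force: [-0.3, 0.2, -0.3]
width: 0.3
```

>>> carry_out(translation=[[0.1,0.18,0],[0.2,0.18,0],[0.3,0.18,0],[0.4,0.18,0],[0.5,0.18,0]], rot=[[0,0,0],[0,0,0],[0,0,0],[0,0,0],[0,0,0]], gripper=[0,0,0,0,0])

```text
t: 65.75
tool_pos: [453.9, -127.2, 106.0]
tcp_rot: [-0.032, -0.706, -0.032, 0.706]
wrist_force: [-1.2, 0.2, 0.2]
width: 0.3
```

```bash
python3 -c "
from h import *
st();p,d=capture('side');crop(p,340,180,440,280,6,'pics/s20.png');p,d=capture('top')
print(tri((447.25,296.25),(397.6,233.2)),toS(tri((447.25,296.25),(397.6,233.2))[0]))
cv2.imwrite('pics/t20.png',p[:,:,::-1])"
```

```text
t 65.75 S [-62.1 -77.5 106. ] W [ 453.9 -127.2  106. ] yaw -90.84 down [-0.  0. -1.] F [-1.2  0.2  0.2] T [ 0.01 -0.01 -0.  ] w 0.3 j7 [ 0.55  0.24 -0.4   2.1   0.13  0.82 -1.4 ]
(array([ 455.24564124, -129.09028824,   69.39985603]), np.float64(1.529739891476558)) [[-61.00607858 -79.48185811  69.39985603]]
```

View pics/s20.png

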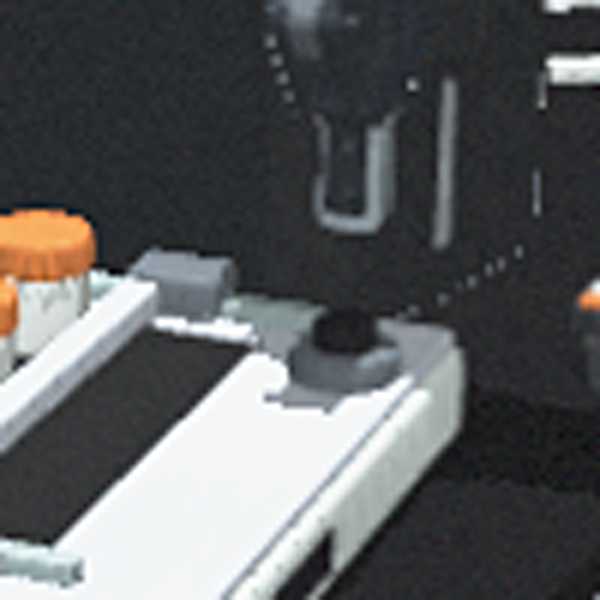

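>>> carry_out(translation=[[0.1,0.01,-0.01],[0.2,0.015,-0.01],[0.28,0.015,-0.01],[0.31,0.015,-0.01],[0.33,0.015,-0.01]], rot=[[0,0,0],[0,0,0],[0,0,0],[0,0,0],[0,0,0]], gripper=[0,0,0,0,0])

```text
t: 66.47
tool_pos: [455.2, -129.3, 73.6]
tcp_rot: [-0.032, -0.706, -0.032, 0.706]
wrist_force: [-0.1, -0.7, 0.0]
width: -0.4
```

>>> carry_out(translation=[[0.01,0,0],[0.02,0,0],[0.03,0,0],[0.04,0,0],[0.04,0,0]], rot=[[0,0,0],[0,0,0],[0,0,0],[0,0,0],[0,0,0]], gripper=[0,0,0,0,0])

```text
t: 67.1
tool_pos: [455.3, -129.4, 69.9]
tcp_rot: [0.032, 0.706, 0.032, -0.706]
wrist_force: [-1.1, -0.5, 1.2]
width: 0.1
```

```bash
python3 -c "
from h import *
st()"
```

```text
t 67.10 S [-61.  -79.8  69.9] W [ 455.3 -129.4   69.9] yaw -90.91 down [ 0. -0. -1.] F [-1.1 -0.5  1.2] T [0.08 0.07 0.  ] w 0.1 j7 [ 0.54  0.31 -0.39  2.12  0.17  0.74 -1.44]
```

Contact at about 70 mm. Pressing on down.

>>> carry_out(translation=[[0.01,0,0],[0.02,0,0],[0.03,0,0],[0.04,0,0],[0.05,0,0]], rot=[[0,0,0],[0,0,0],[0,0,0],[0,0,0],[0,0,0]], gripper=[0,0,0,0,0])

```text
t: 67.72
tool_pos: [455.3, -129.4, 64.9]
tcp_rot: [0.032, 0.706, 0.032, -0.706]
wrist_force: [-0.1, 0.6, 3.3]
width: 0.1
```

>>> carry_out(translation=[[0.01,0,0],[0.015,0,0],[0.02,0,0],[0.02,0,0],[0.02,0,0]], rot=[[0,0,0],[0,0,0],[0,0,0],[0,0,0],[0,0,0]], gripper=[0,0,0,0,0])

```text
t: 68.35
tool_pos: [455.4, -129.4, 64.0]
tcp_rot: [-0.032, -0.706, -0.032, 0.707]
wrist_force: [-2.7, 0.6, 13.4]
width: 0.2
```

```bash
python3 -c "
from h import *
st()"
```

```text
t 68.35 S [-60.9 -79.8  64. ] W [ 455.4 -129.4   64. ] yaw -90.91 down [-0.001 -0.001 -1.   ] F [-2.7  0.6 13.4] T [0.17 0.88 0.05] w 0.2 j7 [ 0.54  0.32 -0.38  2.12  0.18  0.73 -1.44]
```

>>> carry_out(translation=[[-0.05,0,0],[-0.2,0,0],[-0.4,0,0],[-0.6,0,0],[-0.8,0,0]], rot=[[0,0,0],[0,0,0],[0,0,0],[0,0,0],[0,0,0]], gripper=[0,0,0,0,0])

```text
t: 68.97
tool_pos: [455.0, -129.2, 143.6]
tcp_rot: [-0.032, -0.706, -0.032, 0.706]
wrist_force: [-0.0, -0.4, 0.0]
width: -0.3
```

>>> carry_out(translation=[[-0.2,0.1,0.05],[-0.4,0.2,0.1],[-0.6,0.3,0.15],[-0.8,0.4,0.2],[-0.8,0.5,0.2]], rot=[[0,0,0],[0,0,0],[0,0,0],[0,0,0],[0,0,0]], gripper=[0,0,0,0,0])

```text
t: 69.6
tool_pos: [440.8, -181.7, 224.5]
tcp_rot: [0.032, 0.708, 0.031, -0.705]
wrist_force: [0.0, -0.5, -0.2]
width: 0.3
```

```bash
python3 -c "
from h import *
st();pots();p=cv2.imread('pics/l_side.png')[:,:,::-1];crop(p,280,180,420,300,5,'pics/s21.png');p=cv2.imread('pics/l_top.png')[:,:,::-1];crop(p,150,150,490,335,2,'pics/t21.png')
p,d=capture('top')
for n,uv in dict(l=(358.2,240.5),m=(397.2,236.2),r=(435.8,232.2)).items(): print(n,toS(dep('top',[uv],d)).round(1))
"
```

```text
t 69.60 S [ -81.  -130.3  224.5] W [ 440.8 -181.7  224.5] yaw -90.92 down [ 0.004 -0.002 -1.   ] F [ 0.  -0.5 -0.2] T [-0.03  0.   -0.01] w 0.3 j7 [ 0.66  0.08 -0.37  2.    0.03  1.07 -1.2 ]
top [309.9 174.1] [ 23  14 213] S [[186.5 135.   42. ]] dep [[178.4 136.3  78.9]]
top [435.4 231.7] [ 23  22 389] S [[ 57.5 -79.1  42. ]] dep [[ 52.9 -68.4  88.4]]
top [396.8 235.8] [ 23  22 389] S [[57.7 -8.  42. ]] dep [[53.  -0.2 88.9]]
top [357.9 240.1] [ 23  23 403] S [[57.6 62.8 42. ]] dep [[52.4 67.9 93.9]]
side [339.2 225.8] [ 32  23 406] S [[ 102.3 -148.1   38. ]] dep [[ 60.5 -51.8  77. ]]
side [312.4 241.5] [ 8 13 70] S [[116.3 -34.4  38. ]] dep [[59.8 81.  89.4]]
side [241.6 251. ] [ 17  12 119] S [[229.2  75.2  38. ]] dep [[180.7 149.3  74.6]]
l [[52.2 66.9 88. ]]
m [[52.2 -0.9 88.8]]
r [[ 51.4 -67.8  93.4]]
```

View pics/s21.png

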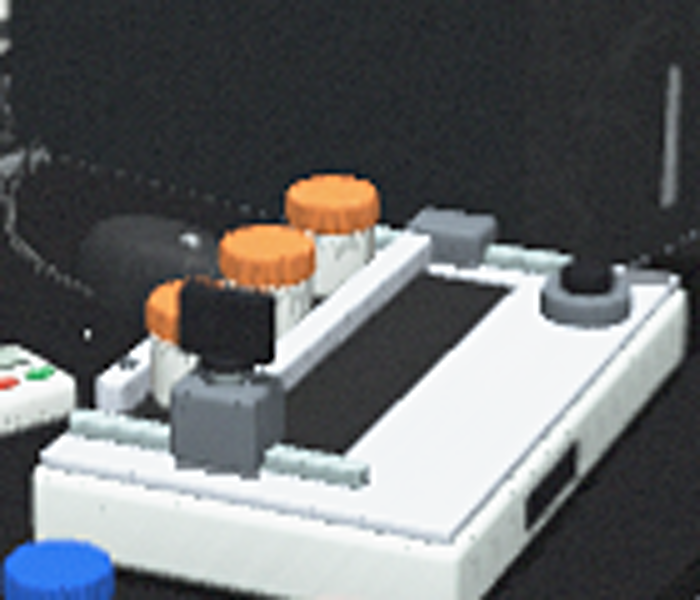

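View pics/t21.png

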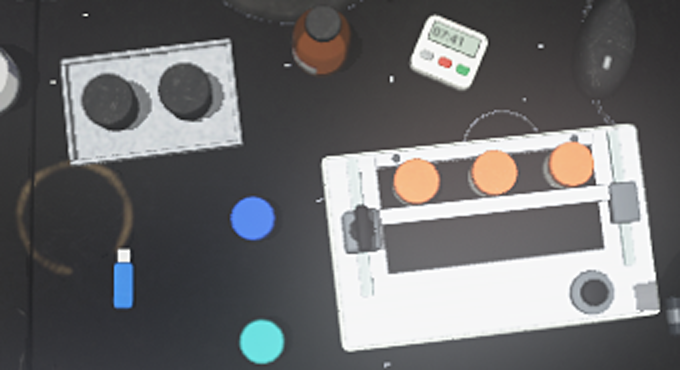

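```bash
python3 -c "
from rig import hand_in
print(hand_in())"
```

```text
the job is handed in; nothing more can be done
None
```

The batch on the shaker is changed and the job is handed in, at about 70 s on the robot's clock. Everything was done in the order you asked.

1. **Unloading:** I loosened the wing knob by 73.5°, about 1.28 of its 1.3 rad. I then drew the bar back until it stopped and stood both black pots in the tray.
2. **Loading:** I stood the three white pots upright on the deck in one row. No fourth white pot showed in either view.
3. **Clamping:** I slid the bar up 48.4 mm, until the push force rose to about 8 N with no further movement. I then turned the knob clockwise until its end stop resisted with about 1 N m.
4. **Starting:** I pressed the button 6 mm, until it bottomed out at 13 N, and let it go.

**Last checks, from both cameras:**
- **White pots:** all three are upright with centres at shaker x of about 51–53 mm, where 51.5 mm is expected against the ledge. Their y positions are about +68, 0 and -68 mm.
- **Bar and knob:** the bar is against the pots and the wing lies along the shaker's x.
- **Rest of the scene:** both black pots stand upright in the tray, the button is up, and the arm is clear and touching nothing.

**What went wrong or disagreed:**
- **First knob grip:** the fingers closed at 18 mm, which is wider than the wing, probably on the part under it. I gripped again 8 mm higher.
- **Button height:** single-view depth gave about 72 mm and two views gave 69.4 mm. Touch confirmed about 70 mm.
- **Noisy readings:** the last depth readings of the lid heights scattered from 88 to 94 mm, against 90 mm expected.

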